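# Clamp a tissue block with the star wheel

## Task

Take the green tissue block from the steel cold plate, set it flat on the bed of the clamp with its two short ends facing the jaws, and let go. Then wind the clamp shut by pushing the spokes of its star wheel round clockwise (seen from above) until the block is held firmly: once the jaw bites, the wheel goes stiffer, and you stop when a spoke needs about one and a half times its free-running push. Do not wind further, as the wax cracks, never push the wheel hard (25 N at most) or shove the jaw itself, and leave the other blocks and the jar where they are.

Things in the scene. Friction and masses are not known exactly. Their poses are not given: they have to be found in the camera images.
- block_mid (a point): centre (half-way up) of the loose green tissue block, 40 g: green plastic cassette with cream wax on top, together 40 mm long (its x) x 28 mm wide (its y) x 22 mm high (z). It stands on the cold plate beside two blocks of the same size, in any of three places about 72 mm apart in a row along the plate's x; grip it across its 28 mm width
- block_pink_mid (a point): centre of the pink block, same size and axes; bystander, leave it alone
- block_yellow_mid (a point): centre of the yellow block, same size and axes; bystander, leave it alone
- coldplate: fixed flat steel plate that the blocks stand on, 240 mm (x) x 120 mm (y) x 20 mm high; origin at the centre of its underside
- jar: loose white-capped specimen jar, 52 mm across, 75 mm high, origin at the centre of its base; bystander, leave it alone
- clamp: fixed bench clamp carrying bed, jaws and wheel; base 120 mm (x) x 340 mm (y), 14 mm high. Origin at its underside; z up; +y is the direction in which the moving jaw closes; -x is its open side, towards the robot. The wheel's axle stands at its (0, -85 mm); under the wheel is the white pinion housing, 60 x 75 mm, its top 62 mm above the bench
- guard_edge (a point): middle of the straight edge of the clear guard plate (yellow bar along this edge, dark bars at its sides), 120 mm above the bench, axes as the clamp's. From this edge the plate reaches 105 mm to clamp +x and 100 mm to either side in y, at 117 to 131 mm height with its bars, over half of the wheel: fingers reach the spokes only on the -x half, so spokes must be pushed one after another
- bed_mid (a point): point on top of the flat aluminium bed, 30 mm above the bench, between the open jaws; put the block here, its 40 mm length along y. Axes as the clamp's. The bed is 64 mm wide (x), open at both x sides, so fingers on the block's 28 mm width stand clear; the jaws are 44 mm wide and rise 25 mm above it. At the start 12 mm or more is free between each block end and jaw
- jaw: the moving jaw, rubber-faced, driven by the wheel through a rack and a stiff spring (8 N/mm): 12 mm along the clamp's +y per radian of wheel turn. It slides the block along the bed to the opposite fixed jaw, which is set anywhere within 8 mm, so the turn until it bites differs (1.8 to 3.8 rad). Origin at the foot of its rubber face, mid-width, at bed height; axes as the clamp's
- wheel: star wheel: black hub 42 mm across and 24 mm high, five level steel spokes 12 mm thick every 72 degrees, red ball tips 18 mm across, outer radius 91 mm. Origin on the vertical axle at the spokes' mid-height, 95 mm above the bench; one spoke lies along its own +x, z up. Clockwise from above closes the jaw; it stays where it is left, also under load
- wheel_hub (a point): top of the wheel's hub. Feel of the wheel, while it moves slowly: running free it takes about 0.45 N m (7 N at 65 mm from the axle). Clamping adds 0.012 N m per newton: the block is firm from 12 N (0.59 N m, 9 N at 65 mm), ideal at 21 N (0.7 N m, 10.8 N), cracked above 35 N (0.87 N m, 13.4 N). Bite to firm takes about 0.13 rad, firm to cracked 0.24 rad
Not all that is in view belongs to the job. What is shaped like the part that bears block_mid but orange is not meant.

How it is judged (in metres and radians):
On the way:
1. the green block stands on the bed between the jaws, let go, not yet clamped (x of block_mid in the frame of bed_mid between -0.015 and 0.015 m and z of block_mid in the frame of bed_mid between 0.008 and 0.014 m and y of block_mid in the frame of bed_mid between -0.03 and 0.03 m and angle between the x axis of block_mid and the y axis of clamp, either way round below 0.26 rad and contact force between each of the arm, the fingers and block below 0.05 N and contact force between jaw and block below 2 N), for 0.2 s.
At the end, for the whole second after the job is handed in: the green block stands flat on the bed (within 3 mm), within 15 mm of the bed's centre line and square to the jaws within 0.1 rad, at rest and clamped between the jaws with 12 to 35 N (contact force between jaw and block between 12 and 35 N and x of block_mid in the frame of bed_mid between -0.015 and 0.015 m and z of block_mid in the frame of bed_mid between 0.008 and 0.014 m and angle between the x axis of block_mid and the y axis of clamp, either way round below 0.1 rad and angle between block_mid's own z axis and vertical below 0.1 rad and linear speed of block below 0.01 m/s); the robot touches nothing.
It fails at once if the block is over-clamped (more than 35 N) and the wax cracks (contact force between jaw and block above 35 N).
It fails at once if the wheel is pushed with more than 25 N (contact force between any of the fingers, the arm and wheel above 25 N).
It fails at once if the moving jaw is shoved directly with more than 10 N (contact force between any of the fingers, the arm and jaw above 10 N).
It fails at once if another block or the jar is moved more than 20 mm or the jar tipped (distance of any of block_pink_mid, block_yellow_mid, jar from where it was at the start of the episode above 0.02 m or angle between jar's own z axis and vertical above 0.3 rad).
It also fails if it takes over 72 s, if anything falls off the work surface, if the arm or the gripper's body presses on something with over 40 N, if the wrist force passes 120 N, or if a joint passes its speed limit or range.

## Robot

A 6-joint arm with a two-finger parallel gripper is mounted at the origin on the work surface. World frame = base frame: x ahead of the robot, y to its left, z up, the work surface at z = 0. Lengths are in mm, angles in rad, forces in N, time in s.
With the tool pointing down it reaches from about 350 to 975 mm from the base axis. Payload 7.1 kg.
Tool frame: the origin (TCP) lies at the very end of the fingers, on their centre line; the grasp point (between the pads) lies 19 mm behind it; y points along the fingers, x is the direction in which the jaws open and shut, and the axes are right-handed (so a half turn about y gives the same grasp; the last joint's range is limited). The gripper opens to 88 mm and grips with 3 to 60 N. Pads are 20 mm wide; open, the fingers measure 115 mm over their backs; the gripper's body (75 mm by 178 mm) begins 61 mm behind the grasp point.
Start: joints at [1.15, 0.423, 1.63, -0, 1.089, -0.019], TCP at [244.39, 575.22, 222.675] pointing down, gripper open.
Joint ranges: [-3, 3], [-0.9, 2.11], [0.09, 2.58], [-1.31, 4.45], [0.11, 2.69], [-2.54, 2.54]. Speed limits (rad/s): [2.39, 2.39, 3.01, 3.14, 3.14, 3.14].

## Interface

Orientations are given as a rotation vector (axis times angle).
In Python, from workcell import ctrl gives the robot as it stands. The module is installed in compiled form; this text tells all that it offers.
- The arm moves only by the tool jog_arm, never from a script. Its argument "steps" is a list of rows, each an object with "turn": the turn, a rotation vector about the world's x, y, z scaled (see below), a list of three; "dp": the shift along the world's x, y, z scaled (see below), a list of three; "claw": the opening, from 0 (shut) to 1 (fully open). In form: [{"turn": [wx, wy, wz], "dp": [x, y, z], "claw": claw}, ...]. A call has 1 to 12 rows; each row is the pose to reach, as a shift and turn from the pose measured when the call began, turning the shorter way round; what a row does not reach only later rows make up. The controller multiplies each number of a shift by 80 mm and each number of a turn by pi rad. A row lasts 1/12 s, in which the tool goes at most 41.7 mm and 7.16 degrees, less where a joint would pass 70% of its speed; a pose out of reach is approached as far as the arm can. A call with a number of a shift or a turn outside -1 to 1 is refused whole. A call with a gripper value outside its range is refused whole. The fingers move at their own pace and stop on an object; the grip force is fixed at half the most. Time passes only in rows, so rows that repeat a pose let the fingers close. It gives the time, the measured TCP pose, the force and the opening at its end, in the units of the state.
- ctrl.get_obs(): the state, without advancing time (a new reading comes with each control period).
- ctrl.get_image(name): name is "scene" or "top" or "wrist"; returns a dict with "img" (420x560x3 uint8, red, green, blue), "range_z" (420x560 float32, mm along the optical axis (not along the pixel's ray), 0 where there is no reading), "fovy" (degrees; the focal length in pixels is half the picture's height over the tangent of half this angle, whatever the lens; pixels are square), "cx", "cy" (the principal point, pixels), "camera_from_world" (4x4, takes a point from world to camera coordinates); the wrist camera has in their place "hand_eye" (4x4, takes a point from camera to tool coordinates, whose origin is the TCP and whose axes are the tool frame's). Camera axes: x right, y down, z forward; pixel columns grow to the right and rows downward; lengths in mm; the calibration is good to about 2 mm. The wrist camera is an equidistant fisheye: a pixel r from the principal point sees the ray r / f radians off the axis. A picture is of the moment at which its call begins: read the wrist's pose just before it.
- ctrl.close_job(): hands the job in, once; it reports no verdict.
The state is a dict: "t": time; "qpos": joint angles; "qvel": joint speeds; "joint_torque": joint torques, N m; "ee_pos": TCP position; "orientation": TCP orientation; "ft_force": force on the tool from outside, world axes, zero at the start; "moment": the same for the moment, N m; "width": finger opening in mm.
Only numpy, scipy, OpenCV 4.12 (cv2) and the standard library are available. Lean on these libraries where they do the work, as an engineer would, in place of code of your own. Each camera call takes 0.05 s, during which the arm holds its last target.

## Working session

There is one attempt and no reset: what is moved stays moved. The work goes in short steps, Python scripts to look and compute and a tool call to move; the robot and the scene stay as the last step left them, time stands still between calls to the robot, and variables do not carry over. Pictures are saved under pics/ and viewed, and the job is handed in when it is done.

Besides the shell and the picture viewer there is one more tool, called after "Request:" as name([rows], argument=value, ...), one row to a line, values as JSON. jog_arm: Moves the arm, as the interface text tells. Its arguments: {"type":"object","properties":{"steps":{"type":"array","items":{"type":"object","properties":{"turn":{"type":"array","items":{"type":"number"}},"dp":{"type":"array","items":{"type":"number"}},"claw":{"type":"number"}}}}},"required":["steps"]}

```bash
mkdir -p pics; cat > h.py <<'E'
import numpy as np, cv2
from workcell import ctrl
def save(im,n): cv2.imwrite('pics/'+n+'.png',im['img'][:,:,::-1])
def f(im): return im['img'].shape[0]/2/np.tan(np.radians(im['fovy'])/2)
def cloud(im):
    z=im['range_z'];h,w=z.shape;F=f(im)
    u,v=np.meshgrid(np.arange(w),np.arange(h))
    P=np.stack([(u-im['cx'])/F*z,(v-im['cy'])/F*z,z,np.ones_like(z)],-1)
    W=P@np.linalg.inv(im['camera_from_world']).T
    W=W[...,:3]; W[z==0]=np.nan
    return W
E
python3 - <<'E'
from h import *
print(ctrl.get_obs())
for n in ['scene','top','wrist']:
    im=ctrl.get_image(n);save(im,n+'0')
    np.savez('/tmp/'+n+'0.npz',**im)
    print(n,im['fovy'],im['cx'],im['cy'],im.get('camera_from_world'),im.get('hand_eye'))
E
```

```text
{'t': 0.0, 'qpos': array([ 1.15001625e+00,  4.23872366e-01,  1.63069122e+00,  1.76556733e-05,
        1.08863155e+00, -1.90029104e-02]), 'qvel': array([ 9.62770600e-04, -1.53664435e-03,  4.86384756e-04,  2.31793375e-03,
        2.82768530e-04, -7.37967681e-05]), 'joint_torque': array([-1.13570510e-03, -5.44612813e+01, -2.73675907e+01,  6.42667478e-02,
        2.25414330e-02, -1.03384316e-04]), 'ee_pos': array([244.14862859, 574.71792041, 221.88155443]), 'orientation': array([-1.37376919, -0.90734159,  0.90958298]), 'ft_force': array([0.29759649, 0.38109409, 0.16884341]), 'moment': array([-0.03467274, -0.02615694, -0.05504906]), 'width': 88.00440826059224}
scene 55.95715162440416 278.0430291276731 203.92543677013938 [[-8.28484568e-01  5.60011891e-01 -4.78898405e-05  4.26698723e+02]
 [ 3.74490682e-01  5.53959919e-01 -7.43562464e-01 -8.35061044e+01]
 [-4.16377292e-01 -6.16047961e-01 -6.68666479e-01  1.28653003e+03]
 [ 0.00000000e+00  0.00000000e+00  0.00000000e+00  1.00000000e+00]] None
top 52.41983842987998 280.2402602146928 207.48887369351866 [[ 1.32052391e-02 -9.99756574e-01  1.76752649e-02 -2.72836394e+01]
 [-9.94494758e-01 -1.49693151e-02 -1.03711604e-01  4.85248783e+02]
 [ 1.03950945e-01 -1.62084218e-02 -9.94450345e-01  1.16081030e+03]
 [ 0.00000000e+00  0.00000000e+00  0.00000000e+00  1.00000000e+00]] None
wrist 65.70646984690485 273.1070450285148 209.13590280043965 None [[ 9.99999507e-01  4.52815909e-04  8.83860106e-04  5.01024440e-02]
 [-7.31155736e-04 -2.66592037e-01  9.63809188e-01 -1.62358451e+02]
 [ 6.72058200e-04 -9.63809359e-01 -2.66591574e-01  7.19461656e+01]
 [ 0.00000000e+00  0.00000000e+00  0.00000000e+00  1.00000000e+00]]
```

View pics/scene0.png

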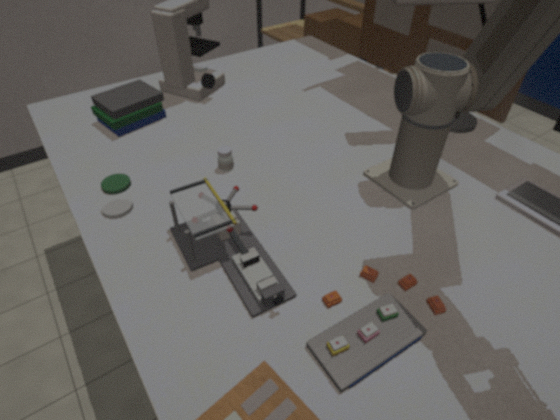

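View pics/top0.png

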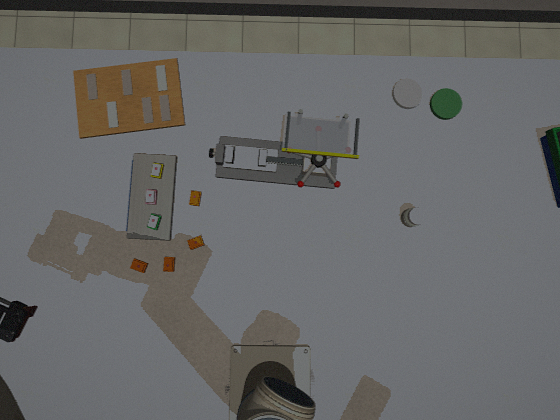

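View pics/wrist0.png

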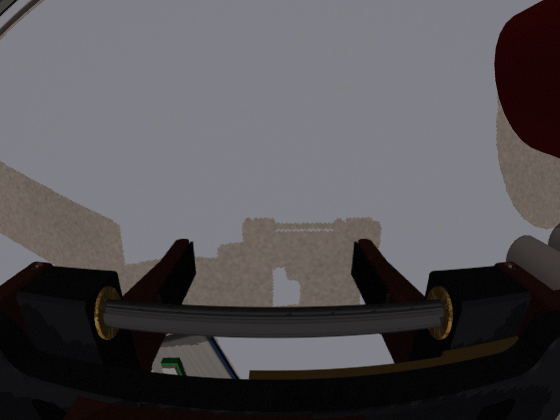

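```bash
python3 - <<'E'
from h import *
for n in ['top','scene']:
    im=dict(np.load(f'/tmp/{n}0.npz')); 
    W=cloud(im); np.save(f'/tmp/{n}W.npy',W)
    if n=='top':
        for (u,v) in [(154,221),(152,196),(157,170),(319,158),(300,184),(337,184),(225,155),(263,157),(240,157),(133,156),(172,156),(170,238),(128,238),(406,215),(317,153),(356,154),(283,151),(218,140),(337,188),(217,180)]:
            print((u,v),np.round(W[v,u],1))
        c=cv2.resize(im['img'][125:255,120:260],None,fx=5.5,fy=4.5,interpolation=cv2.INTER_CUBIC)
        s=im['img'][100:200,200:370]; cv2.imwrite('pics/t1.png',cv2.resize(s,None,fx=4.6,fy=4.6,interpolation=cv2.INTER_CUBIC)[:,:,::-1]); 
        s=im['img'][145:245,120:220]; cv2.imwrite('pics/t2.png',cv2.resize(s,None,fx=5,fy=5,interpolation=cv2.INTER_CUBIC)[:,:,::-1]); 
    else:
        s=im['img'][160:315,160:300]; cv2.imwrite('pics/s1.png',cv2.resize(s,None,fx=3.8,fy=3.8,interpolation=cv2.INTER_CUBIC)[:,:,::-1]); 
E
```

```text
(154, 221) [441.8 322.6  41.8]
(152, 196) [510.6 332.   38.6]
(157, 170) [582.4 320.4  42.3]
(319, 158) [ 609.2 -119.1  107. ]
(300, 184) [539.9 -70.  103.6]
(337, 184) [ 541.7 -167.2  102. ]
(225, 155) [630.1 136.1  31.8]
(263, 157) [620.3  29.1  58.2]
(240, 157) [625.8  94.3  28.7]
(133, 156) [630.4 402.9  -2.3]
(172, 156) [627.2 286.1  20.8]
(170, 238) [397.1 284.4  12.8]
(128, 238) [395.3 398.   19.7]
(406, 215) [ 468.1 -365.7   44.3]
(317, 153) [ 616.9 -111.4  130.3]
(356, 154) [ 616.4 -212.3  128.7]
(283, 151) [621.9 -24.  125. ]
(218, 140) [681.2 161.2  -0.7]
(337, 188) [ 546.6 -182.3    1.1]
(217, 180) [5.643e+02 1.606e+02 4.000e-01]
```

View pics/t1.png

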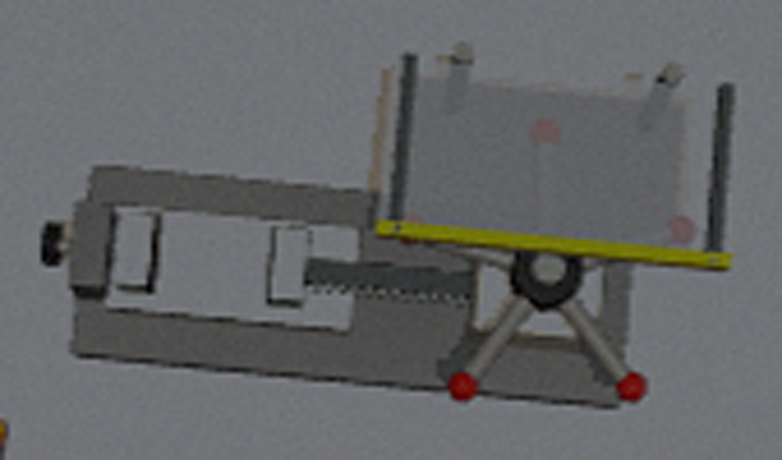

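View pics/t2.png

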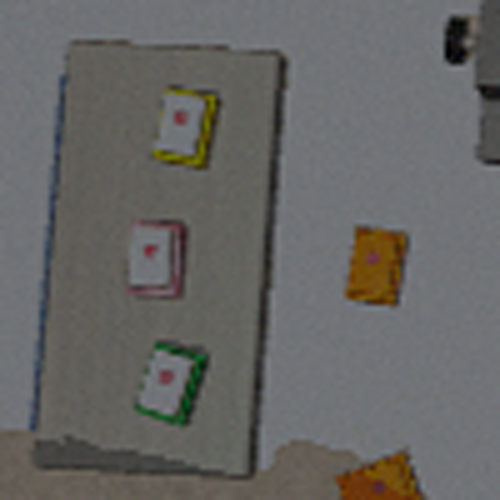

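View pics/s1.png

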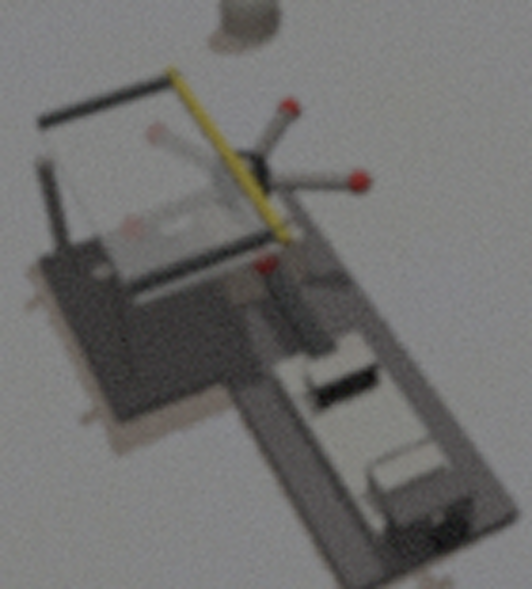

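```bash
cat >> h.py <<'E'
def onplane(im,u,v,z):
    M=np.linalg.inv(im['camera_from_world']);F=f(im)
    d=M[:3,:3]@np.array([(u-im['cx'])/F,(v-im['cy'])/F,1.]);o=M[:3,3]
    return o+d*(z-o[2])/d[2]
def proj(im,P):
    c=(np.c_[np.atleast_2d(P),np.ones(len(np.atleast_2d(P)))]@im['camera_from_world'].T)[:,:3]
    return c[:,:2]/c[:,2:]*f(im)+[im['cx'],im['cy']]
E
python3 - <<'E'
from h import *
from scipy.optimize import least_squares
T=dict(np.load('/tmp/top0.npz'));S=dict(np.load('/tmp/scene0.npz'))
t=lambda u,v:(200+(u+.5)/4.6-.5,100+(v+.5)/4.6-.5)
s=lambda u,v:(160+(u+.5)/3.8-.5,160+(v+.5)/3.8-.5)
for nm,im,uv,z in [('baseBL',T,t(73,355),14),('baseBR',T,t(618,407),14),('baseTL',T,t(92,168),14),('ball1',T,t(463,386),95),('ball2',T,t(632,386),95),('ball3(guard)',T,t(543,131),95),('ball4',T,t(682,230),95),('hub',T,t(547,268),107),('barL',T,t(378,229),128),('barR',T,t(730,262),128),
 ('bedTR',T,t(361,228),30),('bedBR',T,t(350,329),30),('bedBL',T,t(105,308),30),('jawTR',T,t(310,229),55),('jawBR',T,t(303,303),55),('jawTL',T,t(277,226),55),('jawBL',T,t(268,298),55),('fixTR',T,t(160,213),55),('fixBR',T,t(152,290),55),
 ('sball1',S,s(358,181),95),('sball2',S,s(289,107),95),('sball5',S,s(266,264),95),('sball3',S,s(156,131),95),('sbaseBL',S,s(518,515),14),('sbarL',S,s(286,240),128),('sbarR',S,s(173,72),128)]:
    print(nm,np.round(onplane(im,*uv,z),1))
E
```

```text
baseBL [571.1 163.3  14. ]
baseBR [ 544.2 -171.8   14. ]
baseTL [688.7 154.9  14. ]
ball1 [542.6 -71.2  95. ]
ball2 [ 544.2 -168.2   95. ]
ball3(guard) [ 693.2 -116.5   95. ]
ball4 [ 635.9 -197.3   95. ]
hub [ 609.5 -117.9  107. ]
barL [625.4 -20.7 128. ]
barR [ 610.  -218.4  128. ]
bedTR [649.8 -12.1  30. ]
bedBR [587.1  -6.3  30. ]
bedBL [597.5 142.5  30. ]
jawTR [642.5  18.6  55. ]
jawBR [597.5  22.   55. ]
jawTL [644.   38.3  55. ]
jawBL [600.2  42.9  55. ]
fixTR [650.7 108.3  55. ]
fixBR [603.9 111.9  55. ]
sball1 [542.8 -72.8  95. ]
sball2 [ 542.7 -169.8   95. ]
sball5 [634.6 -37.8  95. ]
sball3 [ 635.4 -199.8   95. ]
sbaseBL [577.5 167.9  14. ]
sbarL [627.2 -19.5 128. ]
sbarR [ 610.  -214.8  128. ]
```

```bash
python3 - <<'E'
from h import *
T=dict(np.load('/tmp/top0.npz'))
W=np.load('/tmp/topW.npy')
R=np.array([[.997,-.079],[.079,.997]]) 
o=np.array([616.6,-34.3])
C=(W[...,:2]-o)@R.T
m=(abs(C[...,0])<18)&(C[...,1]>30)&(C[...,1]<190)
ys=C[...,1][m];zs=W[...,2][m]
for a in range(30,190,3):
    k=(ys>=a)&(ys<a+3)
    if k.sum(): print(a,k.sum(),np.round(np.median(zs[k]),1),np.round(zs[k].std(),1))
# block color
hsv=cv2.cvtColor(T['img'],cv2.COLOR_RGB2HSV)
sub=W[205:236,138:170]; 
k=sub[...,2]>32
P=sub[k]; print(len(P),P.mean(0),P[:,2].std())
r=cv2.minAreaRect(P[:,:2].astype(np.float32)); print(r)
for b in [(183,213,138,168),(155,183,138,172)]:
    s=W[b[0]:b[1],b[2]:b[3]];P=s[s[...,2]>32];print(P.mean(0),cv2.minAreaRect(P[:,:2].astype(np.float32)))
g=cv2.inRange(hsv,(40,80,30),(85,255,255))[205:236,138:170]
print(g.sum()/255)
t=lambda u,v:(120+(u+.5)/5-.5,145+(v+.5)/5-.5)
print([np.round(onplane(T,*t(*p),42),1) for p in [(157,341),(206,351),(187,426),(138,412)]])
print(np.median(W[225:236,140:150,2]))
s=T['img'][200:240,130:180]; cv2.imwrite('pics/t3.png',cv2.resize(s,None,fx=14,fy=14,interpolation=cv2.INTER_NEAREST)[:,:,::-1])
E
```

```text
30 14 37.3 6.7
33 13 32.6 6.7
36 14 36.4 7.5
39 13 41.0 6.2
42 13 30.7 7.6
45 13 40.0 7.1
48 13 41.6 7.6
51 13 33.8 8.0
54 19 49.7 11.2
57 15 54.3 1.6
60 14 54.1 2.0
63 13 54.8 1.6
66 13 55.9 1.3
69 13 53.7 2.1
72 13 54.2 1.6
75 9 53.3 1.8
78 12 29.5 2.1
81 14 29.8 1.8
84 13 29.4 1.8
87 13 28.5 1.8
90 13 30.3 1.6
93 13 29.3 3.0
96 13 29.2 2.8
99 14 29.4 2.5
102 12 30.9 2.8
105 14 29.3 2.1
108 17 28.4 2.7
111 12 29.0 1.6
114 15 30.1 2.6
117 13 30.6 2.5
120 12 28.7 2.0
123 14 30.3 2.0
126 12 30.8 1.9
129 13 30.2 2.1
132 12 30.0 1.7
135 13 29.4 2.6
138 15 30.2 2.8
141 13 30.6 2.0
144 26 40.9 10.4
147 14 54.5 1.9
150 16 55.1 2.2
153 13 54.4 2.7
156 14 54.9 2.0
159 15 54.0 2.0
162 14 55.4 2.3
165 11 55.0 2.3
168 2 34.0 2.3
171 28 39.9 9.8
174 17 55.8 2.6
177 13 55.6 1.5
180 13 55.9 1.6
183 17 55.8 2.1
186 12 55.9 2.5
189 4 55.4 1.5
142 [441.5812744  324.42218276  39.78229168] 3.7464306478287197
((441.6112060546875, 325.7425537109375), (28.574413299560547, 39.609100341796875), 73.31463623046875)
[509.73159655 336.48885214  40.11334768] ((510.6523132324219, 336.7266845703125), (28.764795303344727, 39.295352935791016), 88.79850006103516)
[583.0677201  322.69895878  40.11387176] ((584.2531127929688, 323.67852783203125), (28.6225528717041, 38.830047607421875), 80.02033233642578)
49.0
[array([464. , 331.7,  42. ]), array([458.9, 304.9,  42. ]), array([418. , 313.4,  42. ]), array([425.2, 340.2,  42. ])]
20.227361777009264
```

View pics/t3.png

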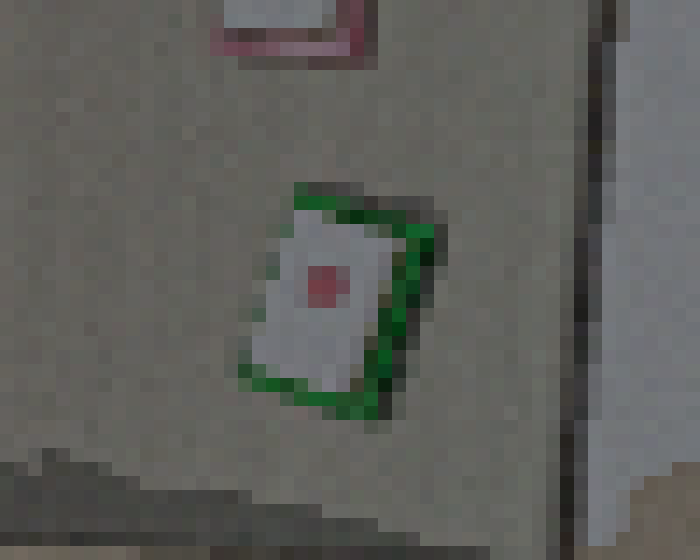

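```bash
cat >> h.py <<'E'
from scipy.spatial.transform import Rotation as Ro
def tool(ang): # tool y down, tool x at angle ang(deg) in world xy
    a=np.radians(ang); x=np.array([np.cos(a),np.sin(a),0]);y=np.array([0,0,-1.]);return Ro.from_matrix(np.c_[x,y,np.cross(x,y)])
def go(p,ang=None,o=None):
    o=o or ctrl.get_obs()
    dp=(np.array(p)-o['ee_pos'])/80
    R0=Ro.from_rotvec(o['orientation'])
    t=(tool(ang)*R0.inv()).as_rotvec()/np.pi if ang is not None else None
    print('t',round(o['t'],2),'pos',np.round(o['ee_pos'],1),'dp',np.round(dp,3),'turn',None if t is None else np.round(t,4),'F',np.round(o['ft_force'],2),'w',round(o['width'],1),'q6',round(o['qpos'][5],2))
E
python3 - <<'E'
from h import *
o=ctrl.get_obs();M=Ro.from_rotvec(o['orientation']).as_matrix();print(np.round(M,3))
go([441.5,324.5,140],73.5);go([441.5,324.5,140],253.5)
E
```

```text
[[ 0.391 -0.    -0.92 ]
 [ 0.92  -0.001  0.391]
 [-0.001 -1.     0.   ]]
t 0.15 pos [244.2 574.9 222.1] dp [ 2.466 -3.129 -1.026] turn [ 0.0003 -0.0001  0.0362] F [ 0.33 -0.44  0.98] w 87.7 q6 -0.02
t 0.15 pos [244.2 574.9 222.1] dp [ 2.466 -3.129 -1.026] turn [-2.000e-04 -5.000e-04 -9.638e-01] F [ 0.33 -0.44  0.98] w 87.7 q6 -0.02
```

Request:
jog_arm([
  {"turn": [0,0,0.018],"dp": [0.31,-0.39,0],"claw": 1},
  {"turn": [0,0,0.0362],"dp": [0.61,-0.78,0],"claw": 1},
  {"turn": [0,0,0.0362],"dp": [0.78,-0.99,-0.2],"claw": 1},
])

```text
t: 0.4
ee_pos: [308.6, 494.7, 208.0]
orientation: [-1.331, -0.999, 0.995]
ft_force: [1.2, 0.4, 1.1]
width: 87.8
```

Request:
jog_arm([
  {"turn": [0,0,0],"dp": [0.31,-0.39,0],"claw": 1},
  {"turn": [0,0,0],"dp": [0.61,-0.78,0],"claw": 1},
  {"turn": [0,0,0],"dp": [0.78,-0.99,-0.1],"claw": 1},
])

```text
t: 0.65
ee_pos: [372.9, 413.2, 200.8]
orientation: [-1.332, -0.999, 0.993]
ft_force: [0.6, 1.5, 0.3]
width: 87.6
```

```bash
python3 -c "
from h import *
go([441.5,324.5,140],73.5)"
```

```text
t 0.65 pos [372.9 413.2 200.8] dp [ 0.857 -1.108 -0.76 ] turn [-0.0005  0.0011 -0.0007] F [0.61 1.5  0.25] w 87.6 q6 -0.47
```

Request:
jog_arm([
  {"turn": [0,0,0],"dp": [0.34,-0.44,0],"claw": 1},
  {"turn": [0,0,0],"dp": [0.66,-0.84,-0.1],"claw": 1},
  {"turn": [0,0,0],"dp": [0.77,-1.0,-0.4],"claw": 1},
  {"turn": [0,0,0],"dp": [0.77,-1.0,-0.4],"claw": 1},
])

```text
t: 0.98
ee_pos: [434.8, 328.7, 165.6]
orientation: [-1.334, -0.992, 0.995]
ft_force: [-0.6, -1.1, -0.3]
width: 88.0
```

```bash
python3 -c "
from h import *
go([441.5,324.5,140],73.5)
im=ctrl.get_image('wrist');save(im,'w1')
"
```

```text
t 0.98 pos [434.8 328.7 165.6] dp [ 0.083 -0.053 -0.32 ] turn [ 0.0007 -0.0001  0.0005] F [-0.56 -1.07 -0.26] w 88.0 q6 -0.65
```

View pics/w1.png

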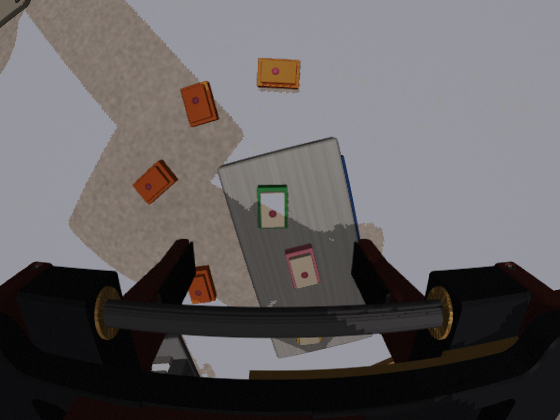

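```bash
python3 - <<'E'
from h import *
o=ctrl.get_obs();print(o['ee_pos'])
im=ctrl.get_image('top');save(im,'top1');np.savez('/tmp/top1.npz',**im)
s=ctrl.get_image('scene');save(s,'scene1');np.savez('/tmp/scene1.npz',**s)
w=ctrl.get_image('wrist');np.savez('/tmp/w1.npz',**w)
F=f(w)
def wpt(u,v):
    z=w['range_z'][v,u];d=np.array([u-w['cx'],v-w['cy']]);r=np.hypot(*d);th=r/F
    p=np.array([*(d/r*np.tan(th)*z),z,1]);return (w['hand_eye']@p)[:3]
M=Ro.from_rotvec(o['orientation']).as_matrix()
for uv in [(190,245),(365,245),(180,260),(375,260),(273,214),(265,200),(303,270),(279,73)]:
    p=wpt(*uv);print(uv,w['range_z'][uv[1],uv[0]],np.round(p,1),np.round(M@p+o['ee_pos'],1))
for im_ in (im,s):
    print(proj(im_,[o['ee_pos'],o['ee_pos']+[0,0,80]]))
E
```

```text
[434.24054585 330.6023307  166.89784159]
(190, 245) 167.92838 [-44.   -5.5   8.8] [413.3 291.  172.5]
(365, 245) 163.05331 [ 47.6 -10.2  10.6] [437.7 379.3 177. ]
(180, 260) 149.14204 [-44.2 -25.    8.8] [413.2 290.8 192. ]
(375, 260) 144.33156 [ 47.3 -29.6  10.8] [437.4 379.  196.4]
(273, 214) 301.99118 [ 1.000e-01  1.275e+02 -1.290e+01] [446.7 326.9  39.4]
(265, 200) 296.7007 [ -7.2 125.8   0.9] [431.4 323.8  41.1]
(303, 270) 315.5472 [ 29.7 125.8 -69.9] [509.7 339.   41.1]
(279, 73) 284.07986 [  5.6 145.1 118. ] [322.7 369.5  21.7]
[[136.29211036 220.32867145]
 [124.93293682 217.69230044]]
[[404.10403346 273.01678815]
 [413.25226421 246.12393761]]
```

View pics/scene1.png

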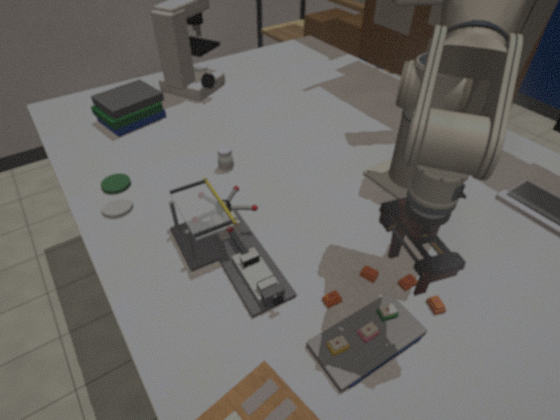

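View pics/top1.png

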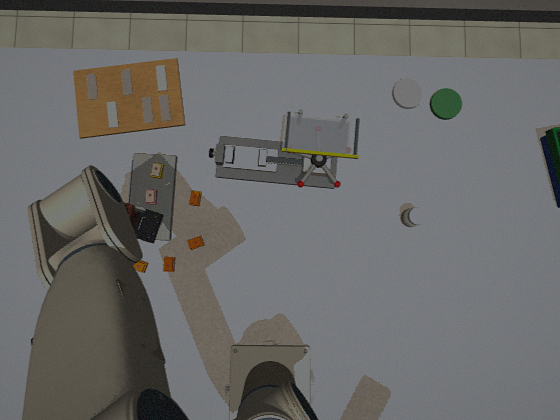

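```bash
python3 -c "
from h import *
go([441,327,24],73.5)"
```

```text
t 1.18 pos [434.4 334.1 169.3] dp [ 0.083 -0.088 -1.816] turn [-0.0007  0.0012 -0.0008] F [-0.49  0.5  -0.64] w 88.1 q6 -0.65
```

```bash
python3 - <<'E'
from h import *
o=ctrl.get_obs();print(o['ee_pos'])
w=ctrl.get_image('wrist');np.savez('/tmp/w2.npz',**w);print(ctrl.get_obs()['ee_pos'])
F=f(w)
v,u=np.mgrid[0:420,0:560]
du=u-w['cx'];dv=v-w['cy'];r=np.hypot(du,dv);k=np.tan(r/F)/r
z=w['range_z']
P=np.stack([du*k*z,dv*k*z,z,np.ones_like(z)],-1)@w['hand_eye'].T
M=Ro.from_rotvec(o['orientation']).as_matrix()
W=P[...,:3]@M.T+o['ee_pos']
sub=np.s_[170:245,235:310]
s=W[sub]; k=(s[...,2]>35)&(s[...,2]<60)
Q=s[k];print(len(Q),np.median(Q,0),cv2.minAreaRect(Q[:,:2].astype(np.float32)))
hsv=cv2.cvtColor(w['img'],cv2.COLOR_RGB2HSV)
save(w,'w2')
E
```

```text
[434.38824591 334.07317218 169.29970616]
[434.36707633 334.38641526 169.5203341 ]
909 [441.31657545 326.34775921  42.27264454] ((442.2973937988281, 326.26434326171875), (26.764766693115234, 39.19133377075195), 74.03662872314453)
```

View pics/w2.png

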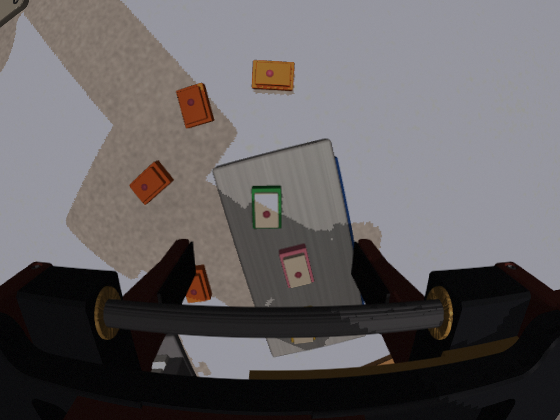

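Request:
jog_arm([
  {"turn": [0,0,0.001],"dp": [0.09,-0.1,-0.4],"claw": 1},
  {"turn": [0,0,0.001],"dp": [0.09,-0.1,-0.8],"claw": 1},
  {"turn": [0,0,0.001],"dp": [0.09,-0.1,-1.0],"claw": 0.8},
])

```text
t: 1.48
ee_pos: [440.4, 327.0, 88.0]
orientation: [-1.329, -1.004, 0.997]
ft_force: [-0.4, -0.1, -0.2]
width: 84.0
```

```bash
python3 -c "
from h import *
go([441.8,326.2,24],74)"
```

```text
t 1.48 pos [440.4 327.   88. ] dp [ 0.017 -0.011 -0.8  ] turn [-0.0007  0.0012  0.0002] F [-0.38 -0.05 -0.22] w 84.0 q6 -0.67
```

Request:
jog_arm([
  {"turn": [0,0,0],"dp": [0.017,-0.01,-0.4],"claw": 0.6},
  {"turn": [0,0,0],"dp": [0.017,-0.01,-0.7],"claw": 0.6},
  {"turn": [0,0,0],"dp": [0.017,-0.01,-0.8],"claw": 0.6},
  {"turn": [0,0,0],"dp": [0.017,-0.01,-0.8],"claw": 0.5},
  {"turn": [0,0,0],"dp": [0.017,-0.01,-0.8],"claw": 0.2},
  {"turn": [0,0,0],"dp": [0.017,-0.01,-0.8],"claw": 0.1},
  {"turn": [0,0,0],"dp": [0.017,-0.01,-0.8],"claw": 0.1},
  {"turn": [0,0,0],"dp": [0.017,-0.01,-0.8],"claw": 0.1},
])

```text
t: 2.15
ee_pos: [442.6, 326.9, 25.4]
orientation: [-1.329, -1.006, 0.995]
ft_force: [0.6, -0.2, -0.1]
width: 31.2
```

```bash
python3 -c "
from h import *
go([441.8,326.2,24],74)"
```

```text
t 2.15 pos [442.6 326.9  25.4] dp [-0.01  -0.009 -0.018] turn [-0.0012  0.0018  0.0002] F [ 0.64 -0.24 -0.12] w 31.2 q6 -0.68
```

Request:
jog_arm([
  {"turn": [0,0,0],"dp": [0,0,0],"claw": 0.1},
  {"turn": [0,0,0],"dp": [0,0,0],"claw": 0.1},
  {"turn": [0,0,0],"dp": [0,0,0],"claw": 0.1},
])

```text
t: 2.4
ee_pos: [442.9, 327.1, 25.9]
orientation: [-1.329, -1.007, 0.994]
ft_force: [-0.4, -0.3, -0.5]
width: 27.8
```

Request:
jog_arm([
  {"turn": [0,0,0],"dp": [0,0,0.2],"claw": 0.1},
  {"turn": [0,0,0],"dp": [0,0,0.6],"claw": 0.1},
  {"turn": [0,0,0],"dp": [0,0,0.95],"claw": 0.1},
])

```text
t: 2.65
ee_pos: [442.2, 326.5, 102.3]
orientation: [-1.329, -1.005, 0.996]
ft_force: [0.4, -0.1, -1.4]
width: 27.8
```

```bash
python3 -c "
from h import *
go([625.4,76.4,140],-4.5)"
```

```text
t 2.65 pos [442.2 326.5 102.3] dp [ 2.289 -3.126  0.472] turn [ 2.000e-04  1.800e-03 -4.359e-01] F [ 0.36 -0.06 -1.36] w 27.8 q6 -0.68
```

Request:
jog_arm([
  {"turn": [0,0,-0.03],"dp": [0.19,-0.26,0.2],"claw": 0.1},
  {"turn": [0,0,-0.06],"dp": [0.38,-0.52,0.4],"claw": 0.1},
  {"turn": [0,0,-0.09],"dp": [0.56,-0.76,0.6],"claw": 0.1},
  {"turn": [0,0,-0.12],"dp": [0.73,-1.0,0.6],"claw": 0.1},
])

```text
t: 2.98
ee_pos: [502.9, 246.4, 153.5]
orientation: [-1.453, -0.718, 0.702]
ft_force: [1.0, -0.6, -0.2]
width: 27.9
```

Request:
jog_arm([
  {"turn": [0,0,-0.03],"dp": [0.19,-0.26,0],"claw": 0.1},
  {"turn": [0,0,-0.06],"dp": [0.38,-0.52,0],"claw": 0.1},
  {"turn": [0,0,-0.09],"dp": [0.56,-0.76,0],"claw": 0.1},
  {"turn": [0,0,-0.12],"dp": [0.73,-1.0,0],"claw": 0.1},
])

```text
t: 3.32
ee_pos: [561.9, 165.2, 153.7]
orientation: [-1.535, -0.422, 0.406]
ft_force: [-0.9, 0.1, -0.4]
width: 27.9
```

Request:
jog_arm([
  {"turn": [0,0,-0.03],"dp": [0.19,-0.26,0],"claw": 0.1},
  {"turn": [0,0,-0.06],"dp": [0.38,-0.52,0],"claw": 0.1},
  {"turn": [0,0,-0.09],"dp": [0.56,-0.76,0],"claw": 0.1},
  {"turn": [0,0,-0.12],"dp": [0.73,-1.0,0],"claw": 0.1},
])

```text
t: 3.65
ee_pos: [620.9, 83.9, 153.6]
orientation: [-1.573, -0.121, 0.107]
ft_force: [0.5, 0.5, 0.2]
width: 27.6
```

```bash
python3 -c "
from h import *
go([625.4,76.4,140],-4.5)"
```

```text
t 3.65 pos [620.9  83.9 153.6] dp [ 0.056 -0.094 -0.17 ] turn [ 0.0018  0.0028 -0.0713] F [0.52 0.53 0.19] w 27.6 q6 -0.02
```

Request:
jog_arm([
  {"turn": [0.002,0.003,-0.035],"dp": [0.05,-0.09,-0.1],"claw": 0.1},
  {"turn": [0.002,0.003,-0.071],"dp": [0.056,-0.094,-0.3],"claw": 0.1},
  {"turn": [0.002,0.003,-0.071],"dp": [0.056,-0.094,-0.5],"claw": 0.1},
  {"turn": [0.002,0.003,-0.071],"dp": [0.056,-0.094,-0.5],"claw": 0.1},
  {"turn": [0.002,0.003,-0.071],"dp": [0.056,-0.094,-0.5],"claw": 0.1},
])

```text
t: 4.07
ee_pos: [624.5, 76.2, 112.8]
orientation: [-1.57, 0.063, -0.058]
ft_force: [-0.3, -0.1, -0.8]
width: 27.8
```

```bash
cat >> h.py <<'E'
def wcloud():
    o=ctrl.get_obs(); w=ctrl.get_image('wrist')
    F=f(w); v,u=np.mgrid[0:420,0:560]
    du=u-w['cx'];dv=v-w['cy'];r=np.hypot(du,dv);k=np.tan(r/F)/r;z=w['range_z']
    P=np.stack([du*k*z,dv*k*z,z,np.ones_like(z)],-1)@w['hand_eye'].T
    M=Ro.from_rotvec(o['orientation']).as_matrix()
    return w,P[...,:3]@M.T+o['ee_pos']
Rc=np.array([[.997,-.079],[.079,.997]]); oc=np.array([616.6,-34.3])
def toclamp(W): 
    W=np.asarray(W);return np.concatenate([(W[...,:2]-oc)@Rc.T,W[...,2:]],-1)
def fromclamp(c): return np.array(c)@Rc+oc
E
python3 -c "
from h import *
go([625.4,76.4,34],-4.5)
w,W=wcloud();save(w,'w3');np.save('/tmp/W3.npy',W)
print(fromclamp([0,111]))
"
```

```text
t 4.07 pos [624.5  76.2 112.8] dp [ 0.011  0.003 -0.985] turn [-0.0001 -0.001  -0.0004] F [-0.28 -0.07 -0.76] w 27.8 q6 0.18
[625.369  76.367]
```

View pics/w3.png

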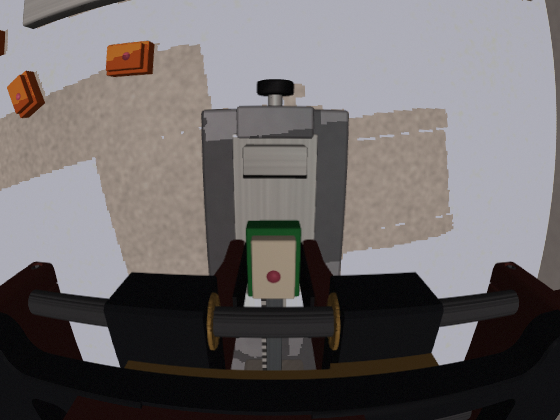

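```bash
python3 -c "
from h import *
W=np.load('/tmp/W3.npy');C=toclamp(W)
for r in range(135,250,4):
    print(r,np.round(np.nanmedian(C[r,262:288],0),1))
print(np.round(C[200,230:320:4],0).tolist())
"
```

```text
135 [  0.7 174.4  56.1]
139 [  0.8 170.3  30.5]
143 [  0.8 167.2  30.1]
147 [  0.7 166.2  55.1]
151 [  0.8 163.4  55.1]
155 [  0.8 160.7  55.1]
159 [  0.8 158.   55.2]
163 [  0.8 155.3  55.7]
167 [  0.8 152.5  55.2]
171 [  0.8 149.7  55.6]
175 [  0.8 146.9  54.6]
179 [  0.9 139.7  30.2]
183 [  0.9 136.6  30.2]
187 [  0.9 133.4  30.1]
191 [  0.9 130.3  30.3]
195 [  0.9 127.1  30.1]
199 [  0.9 124.   30.6]
203 [  0.9 120.7  30.2]
207 [  1.  117.6  30.5]
211 [  1.  114.3  30.3]
215 [  1.  111.   30.2]
219 [  1.  107.7  30.3]
223 [  0.8 131.2 113.4]
227 [  0.8 131.1 119.7]
231 [  0.8 129.6 121.6]
235 [  0.8 127.5 121.7]
239 [  0.8 127.6 127.4]
243 [  0.8 126.3 129.6]
247 [  0.8 124.2 129.6]
[[-36.0, 119.0, 14.0], [-31.0, 123.0, 30.0], [-27.0, 123.0, 30.0], [-24.0, 123.0, 31.0], [-21.0, 123.0, 31.0], [-18.0, 123.0, 31.0], [-15.0, 123.0, 30.0], [-12.0, 123.0, 30.0], [-9.0, 123.0, 30.0], [-6.0, 123.0, 31.0], [-3.0, 123.0, 31.0], [1.0, 123.0, 30.0], [4.0, 123.0, 30.0], [7.0, 123.0, 30.0], [10.0, 123.0, 30.0], [13.0, 124.0, 32.0], [16.0, 123.0, 31.0], [19.0, 123.0, 30.0], [22.0, 123.0, 30.0], [25.0, 123.0, 30.0], [29.0, 123.0, 31.0], [32.0, 124.0, 31.0], [37.0, 120.0, 15.0]]
```

Request:
jog_arm([
  {"turn": [0,0,0],"dp": [0.01,0,-0.35],"claw": 0.1},
  {"turn": [0,0,0],"dp": [0.01,0,-0.7],"claw": 0.1},
  {"turn": [0,0,0],"dp": [0.01,0,-0.85],"claw": 0.1},
  {"turn": [0,0,0],"dp": [0.01,0,-0.93],"claw": 0.1},
  {"turn": [0,0,0],"dp": [0.01,0,-0.94],"claw": 0.1},
  {"turn": [0,0,0],"dp": [0.01,0,-0.94],"claw": 0.1},
])

```text
t: 4.62
ee_pos: [626.7, 76.6, 39.4]
orientation: [-1.569, 0.06, -0.06]
ft_force: [-0.1, 0.8, 0.1]
width: 28.1
```

```bash
python3 -c "
from h import *
go([625.4,76.4,36],-4.5)"
```

```text
t 4.62 pos [626.7  76.6  39.4] dp [-0.016 -0.002 -0.043] turn [-0.0002 -0.     -0.0006] F [-0.15  0.85  0.07] w 28.1 q6 0.18
```

Request:
jog_arm([
  {"turn": [0,0,0],"dp": [-0.01,0,-0.025],"claw": 0.1},
  {"turn": [0,0,0],"dp": [-0.01,0,-0.04],"claw": 0.1},
  {"turn": [0,0,0],"dp": [-0.01,0,-0.04],"claw": 0.1},
])

```text
t: 4.87
ee_pos: [626.4, 76.7, 37.1]
orientation: [-1.569, 0.059, -0.061]
ft_force: [0.1, -0.2, -0.4]
width: 27.9
```

```bash
python3 -c "
from h import *
go([625.4,76.4,36],-4.5)"
```

```text
t 4.87 pos [626.4  76.7  37.1] dp [-0.013 -0.003 -0.013] turn [-0.0003  0.0004 -0.0006] F [ 0.08 -0.25 -0.41] w 27.9 q6 0.18
```

Request:
jog_arm([
  {"turn": [0,0,0],"dp": [-0.01,0,-0.01],"claw": 0.1},
  {"turn": [0,0,0],"dp": [-0.01,0,-0.02],"claw": 0.1},
  {"turn": [0,0,0],"dp": [-0.01,0,-0.02],"claw": 0.1},
])

```text
t: 5.12
ee_pos: [625.8, 76.7, 35.8]
orientation: [-1.569, 0.059, -0.062]
ft_force: [-0.5, -0.6, 1.5]
width: 27.7
```

Request:
jog_arm([
  {"turn": [0,0,0],"dp": [0,0,0],"claw": 0.4},
  {"turn": [0,0,0],"dp": [0,0,0],"claw": 0.5},
  {"turn": [0,0,0],"dp": [0,0,0],"claw": 0.6},
  {"turn": [0,0,0],"dp": [0,0,0],"claw": 0.6},
])

```text
t: 5.45
ee_pos: [625.8, 76.7, 35.7]
orientation: [-1.569, 0.059, -0.061]
ft_force: [0.9, 0.7, 0.2]
width: 50.5
```

Request:
jog_arm([
  {"turn": [0,0,0],"dp": [0,0,0.1],"claw": 0.6},
  {"turn": [0,0,0],"dp": [0,0,0.4],"claw": 0.6},
  {"turn": [0,0,0],"dp": [0,0,0.8],"claw": 0.6},
  {"turn": [0,0,0],"dp": [0,0,0.95],"claw": 0.6},
  {"turn": [0,0,0],"dp": [0,0,0.95],"claw": 0.6},
])

```text
t: 5.87
ee_pos: [628.3, 77.0, 115.6]
orientation: [-1.568, 0.054, -0.067]
ft_force: [0.7, 0.0, -0.0]
width: 52.7
```

```bash
python3 -c "
from h import *
w,W=wcloud();save(w,'w4');C=toclamp(W);np.save('/tmp/C4.npy',C)
for r in range(170,330,5):
    print(r,np.round(np.nanmedian(C[r,262:288],0),1))
"
```

```text
170 [  5.1 151.2  55.4]
175 [  5.1 147.7  55.3]
180 [  5.5 139.7  30.7]
185 [  4.7 135.8  30.5]
190 [  5.5 131.8  30.4]
195 [  5.3 130.9  44.1]
200 [  5.3 128.1  48.3]
205 [  5.3 125.4  52.4]
210 [  5.3 121.6  52.1]
215 [  5.3 118.   52.5]
220 [  5.3 114.2  52.4]
225 [  5.3 110.3  52.4]
230 [  5.3 106.5  52.5]
235 [  5.4 102.5  52.2]
240 [ 4.6 98.6 52.2]
245 [ 5.7 85.9 30.3]
250 [ 5.7 81.4 30.1]
255 [ 5.8 77.  30.3]
260 [ 5.6 76.5 39.3]
265 [ 5.5 76.4 48.7]
270 [ 5.5 74.8 54.2]
275 [ 5.5 71.  55.3]
280 [ 5.5 66.5 54.9]
285 [ 5.5 62.1 54.9]
290 [ 5.5 57.8 55.3]
295 [ 5.7 46.7 44.1]
300 [ 5.7 41.7 44. ]
305 [ 5.8 36.6 43.7]
310 [  3.2 139.9 210.3]
315 [  3.2 139.5 211.9]
320 [  3.2 138.7 212.9]
325 [  3.1 137.6 213.5]
```

View pics/w4.png

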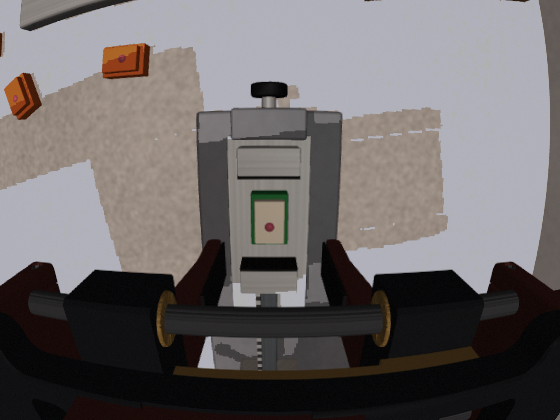

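```bash
cat >> h.py <<'E'
WC=np.array([610.,-119.]); 
def fing(phi,tau=8.,cr=53.,perp=17.8):
    p=np.radians(phi);er=np.array([np.cos(p),np.sin(p)]);et=np.array([np.sin(p),-np.cos(p)])
    return WC+cr*er-perp*et, phi-180-tau
E
python3 -c "
from h import *
print(fing(217.2,perp=27))
c,a=fing(217.2,perp=27)
go([*c,165],a)"
```

```text
(array([ 584.10809045, -172.55006087]), 29.19999999999999)
t 5.92 pos [627.   76.8 113.5] dp [-0.536 -3.117  0.644] turn [-0.0009  0.0015  0.1867] F [-1.46 -0.42  0.31] w 52.9 q6 0.18
```

Request:
jog_arm([
  {"turn": [0,0,0.02],"dp": [-0.1,0,0.3],"claw": 0},
  {"turn": [0,0,0.05],"dp": [-0.2,-0.2,0.65],"claw": 0},
  {"turn": [0,0,0.08],"dp": [-0.3,-0.5,0.65],"claw": 0},
  {"turn": [0,0,0.1],"dp": [-0.4,-0.8,0.65],"claw": 0},
  {"turn": [0,0,0.12],"dp": [-0.5,-1.0,0.65],"claw": 0},
])

```text
t: 6.33
ee_pos: [585.7, -4.6, 164.3]
orientation: [-1.555, -0.241, 0.236]
ft_force: [-0.6, -0.0, -0.7]
width: 22.6
```

Request:
jog_arm([
  {"turn": [0,0,0.02],"dp": [0,-0.4,0],"claw": 0},
  {"turn": [0,0,0.04],"dp": [0,-0.7,0],"claw": 0},
  {"turn": [0,0,0.065],"dp": [0,-1.0,0],"claw": 0},
])

```text
t: 6.58
ee_pos: [584.4, -85.7, 162.5]
orientation: [-1.53, -0.4, 0.4]
ft_force: [0.3, 0.7, -0.1]
width: 3.2
```

Request:
jog_arm([
  {"turn": [0,0,0],"dp": [0,-0.4,0],"claw": 0},
  {"turn": [0,0,0],"dp": [0,-0.7,0],"claw": 0},
  {"turn": [0,0,0],"dp": [0,-1.0,0],"claw": 0},
  {"turn": [0,0,0],"dp": [0,-1.0,0],"claw": 0},
])

```text
t: 6.92
ee_pos: [583.4, -169.2, 160.7]
orientation: [-1.53, -0.397, 0.399]
ft_force: [-0.5, -0.9, 0.5]
width: 0.3
```

```bash
python3 -c "
from h import *
c,a=fing(217.2,perp=27)
go([*c,165],a)"
```

```text
t 6.92 pos [ 583.4 -169.2  160.7] dp [ 0.009 -0.042  0.054] turn [-0.0011 -0.0008  0.0006] F [-0.53 -0.89  0.54] w 0.3 q6 -0.81
```

Request:
jog_arm([
  {"turn": [0,0,0],"dp": [0,-0.04,-0.1],"claw": 0},
  {"turn": [0,0,0],"dp": [0,-0.04,-0.3],"claw": 0},
  {"turn": [0,0,0],"dp": [0,-0.04,-0.3],"claw": 0},
  {"turn": [0,0,0],"dp": [0,-0.04,-0.3],"claw": 0},
])

```text
t: 7.25
ee_pos: [582.0, -171.2, 134.7]
orientation: [-1.528, -0.394, 0.402]
ft_force: [-0.5, 0.2, 0.4]
width: 0.9
```

```bash
python3 -c "
from h import *
c,a=fing(217.2,perp=27)
go([*c,82],a)
w,W=wcloud();save(w,'w5');np.save('/tmp/W5.npy',W)"
```

```text
t 7.25 pos [ 582.  -171.2  134.7] dp [ 0.026 -0.016 -0.659] turn [-0.0015 -0.002   0.0004] F [-0.5   0.25  0.41] w 0.9 q6 -0.82
```

View pics/w5.png

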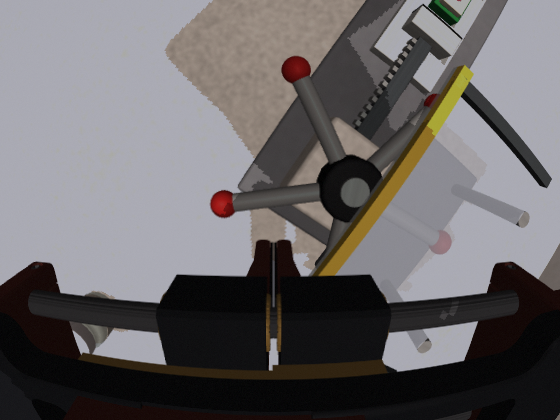

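```bash
python3 -c "
from h import *
W=np.load('/tmp/W5.npy');img=cv2.imread('pics/w5.png')
hsv=cv2.cvtColor(img,cv2.COLOR_BGR2HSV)
m=((hsv[...,0]<8)|(hsv[...,0]>172))&(hsv[...,1]>200)&(hsv[...,2]>80)
for nm,s in [('A',np.s_[185:225,205:240]),('B',np.s_[50:90,275:315])]:
    P=W[s][m[s]];P=P[(P[:,2]>90)&(P[:,2]<112)];r=cv2.minAreaRect(P[:,:2].astype(np.float32));print(nm,len(P),np.median(P,0),r,P[:,2].max())
s=np.s_[180:207,342:372];P=W[s].reshape(-1,3);P=P[(P[:,2]>103)&(P[:,2]<112)];print('hub',P.mean(0))
# spoke A centerline
for u in (245,265,285,305):
    c=W[185:215,u];k=(c[:,2]>94)&(c[:,2]<106);print(u,c[k].mean(0),k.sum())
for u in (230,250,256,262,268,272,276,282,288,294): print(u,W[250,u],W[262,u])
print(W[245:270:5,262])
"
```

```text
A 412 [ 543.85609708 -167.19946225  102.50981502] ((543.6001586914062, -168.16925048828125), (13.426206588745117, 14.817070007324219), 35.264225006103516) 105.39688841975162
B 388 [543.50308128 -72.11505517 102.86942553] ((543.5881958007812, -71.67395782470703), (13.374931335449219, 13.341263771057129), 29.04624366760254) 105.82112751272298
hub [ 610.38624635 -119.44739985  109.9428176 ]
245 [ 555.87219492 -159.20981393  100.06463366] 19
265 [ 566.04462991 -151.66651752  100.21321621] 18
285 [ 576.14794902 -144.20522967  100.14586396] 19
305 [ 586.37839035 -136.96921629  100.2878166 ] 17
230 [ 5.69789880e+02 -2.36194539e+02  2.81868709e-01] [ 575.60636854 -247.76778879    0.62028159]
250 [ 587.02812373 -226.09620561    0.80699843] [ 5.93123080e+02 -2.37724309e+02  5.49478888e-01]
256 [ 570.11141228 -165.46438262  150.48193717] [ 570.74526023 -165.08611536  164.77148912]
262 [ 572.59876071 -163.87488922  150.8772007 ] [ 573.3086845  -164.27161245  163.54476689]
268 [ 575.30386614 -162.76695772  149.99506427] [ 575.59583365 -162.80541357  163.88707618]
272 [ 577.67423943 -163.04215991  146.5690268 ] [ 578.03384191 -163.53615296  159.83885104]
276 [ 579.39549139 -162.02092914  146.69508077] [ 579.31083701 -162.04717334  161.33519584]
282 [ 581.14702482 -159.2189219   150.60127344] [ 581.12120142 -159.78833143  163.75308377]
288 [ 583.58208884 -157.62777167  151.11435396] [ 583.11727948 -157.95780186  165.15632268]
294 [ 624.70824008 -204.7605111     1.32645721] [ 6.31551969e+02 -2.16292002e+02  3.76891643e-01]
[[ 572.51598596 -164.26284619  143.412115  ]
 [ 572.59876071 -163.87488922  150.8772007 ]
 [ 572.83690063 -163.88659941  156.7957502 ]
 [ 573.00953205 -163.7879435   162.59438362]
 [ 573.28109649 -163.94304996  167.42301437]]
```

```bash
cat >> h.py <<'E'
WC=np.array([610.,-119.3])
def loc(o,phi):
    p=np.radians(phi);er=np.array([np.cos(p),np.sin(p)]);et=np.array([np.sin(p),-np.cos(p)]);d=o['ee_pos'][:2]-WC
    return d@er,-d@et
def phi_now(o,cr_off=17.1):
    # spoke angle if corner in contact
    d=o['ee_pos'][:2]-WC; r=np.hypot(*d); return np.degrees(np.arctan2(d[1],d[0]))%360-np.degrees(np.arcsin(cr_off/r))
E
python3 -c "
from h import *
c,a=fing(216.5,cr=58,perp=26)
go([*c,83],a);print(loc(ctrl.get_obs(),216.5))"
```

```text
t 7.3 pos [ 582.8 -171.4  135.7] dp [-0.05  -0.041 -0.659] turn [-0.0013 -0.0014 -0.0035] F [0.22 0.06 0.18] w 1.0 q6 -0.82
(np.float64(52.841297837970146), np.float64(25.7596793371979))
```

Request:
jog_arm([
  {"turn": [0,0,0],"dp": [-0.05,-0.04,-0.2],"claw": 0},
  {"turn": [0,0,-0.003],"dp": [-0.05,-0.04,-0.4],"claw": 0},
  {"turn": [0,0,-0.003],"dp": [-0.05,-0.04,-0.58],"claw": 0},
  {"turn": [0,0,-0.003],"dp": [-0.05,-0.04,-0.65],"claw": 0},
  {"turn": [0,0,-0.003],"dp": [-0.05,-0.04,-0.65],"claw": 0},
  {"turn": [0,0,-0.003],"dp": [-0.05,-0.04,-0.65],"claw": 0},
])

```text
t: 7.8
ee_pos: [579.2, -174.3, 84.2]
orientation: [-1.53, -0.389, 0.394]
ft_force: [0.2, -0.2, -0.1]
width: 0.6
```

```bash
cat >> h.py <<'E'
def arc(phis,perp=17.1,cr=58.,z=83.,tau=8.):
    o=ctrl.get_obs();R0=Ro.from_rotvec(o['orientation'])
    for ph in phis:
        c,a=fing(ph,tau,cr,perp)
        dp=(np.array([*c,z])-o['ee_pos'])/80;t=(tool(a)*R0.inv()).as_rotvec()/np.pi
        print(round(ph,1),np.round(dp,3).tolist(),np.round(t,3).tolist())
def st(phi=None):
    o=ctrl.get_obs();ph=phi or phi_now(o);p=np.radians(ph);er=np.array([np.cos(p),np.sin(p),0]);et=np.array([np.sin(p),-np.cos(p),0])
    F=o['ft_force'];cr,pp=loc(o,ph)
    print('t %.2f phi %.2f cr %.1f perp %.1f Ft %.2f Fr %.2f Fz %.2f z %.1f  rc %.1f'%(o['t'],ph,cr,pp,-F@et,F@er,F[2],o['ee_pos'][2],cr+7),'M',np.round(o['moment'],2))
E
python3 -c "
from h import *
st(216.5)
arc([216.5],perp=19);arc(np.arange(216.5,196,-2))"
```

```text
t 7.80 phi 216.50 cr 57.5 perp 25.9 Ft 0.27 Fr -0.09 Fz -0.05 z 84.2  rc 64.5 M [-0.04  0.01 -0.01]
216.5 [-0.057, 0.065, -0.015] [-0.001, -0.001, -0.001]
216.5 [-0.071, 0.085, -0.015] [-0.001, -0.001, -0.001]
214.5 [-0.092, 0.101, -0.015] [-0.001, -0.001, -0.012]
212.5 [-0.112, 0.118, -0.015] [-0.001, -0.001, -0.023]
210.5 [-0.131, 0.136, -0.015] [-0.001, -0.001, -0.034]
208.5 [-0.15, 0.154, -0.015] [-0.001, -0.001, -0.045]
206.5 [-0.169, 0.173, -0.015] [-0.001, -0.001, -0.056]
204.5 [-0.186, 0.192, -0.015] [-0.001, -0.001, -0.067]
202.5 [-0.203, 0.213, -0.015] [-0.001, -0.001, -0.079]
200.5 [-0.219, 0.234, -0.015] [-0.002, -0.001, -0.09]
198.5 [-0.235, 0.255, -0.015] [-0.002, -0.001, -0.101]
196.5 [-0.25, 0.277, -0.015] [-0.002, -0.001, -0.112]
```

Approach slowly, then a first short push.

Request:
jog_arm([
  {"turn": [0,0,0],"dp": [-0.02,0.02,-0.01],"claw": 0},
  {"turn": [0,0,0],"dp": [-0.04,0.045,-0.01],"claw": 0},
  {"turn": [0,0,0],"dp": [-0.057,0.065,-0.01],"claw": 0},
  {"turn": [0,0,0],"dp": [-0.065,0.077,-0.01],"claw": 0},
  {"turn": [0,0,0],"dp": [-0.072,0.085,-0.01],"claw": 0},
  {"turn": [0,0,-0.006],"dp": [-0.081,0.093,-0.01],"claw": 0},
  {"turn": [0,0,-0.012],"dp": [-0.092,0.101,-0.01],"claw": 0},
  {"turn": [0,0,-0.018],"dp": [-0.102,0.11,-0.01],"claw": 0},
])

```text
t: 8.47
ee_pos: [572.5, -167.1, 84.2]
orientation: [-1.541, -0.347, 0.347]
ft_force: [2.7, -8.0, 0.1]
width: 0.3
```

```bash
python3 -c "
from h import *
st()"
```

```text
t 8.47 phi 215.51 cr 58.3 perp 17.1 Ft 8.11 Fr 2.42 Fz 0.12 z 84.2  rc 65.3 M [-1.31 -0.41  0.07]
```

```bash
python3 -c "
from h import *
arc(np.arange(214,196,-1.5))"
```

```text
214.0 [-0.013, 0.014, -0.015] [-0.001, -0.0, 0.004]
212.5 [-0.028, 0.027, -0.015] [-0.001, -0.0, -0.005]
211.0 [-0.043, 0.04, -0.015] [-0.001, -0.0, -0.013]
209.5 [-0.057, 0.054, -0.015] [-0.001, -0.0, -0.021]
208.0 [-0.071, 0.068, -0.015] [-0.001, -0.0, -0.03]
206.5 [-0.085, 0.082, -0.015] [-0.001, -0.0, -0.038]
205.0 [-0.098, 0.097, -0.015] [-0.001, -0.0, -0.046]
203.5 [-0.111, 0.112, -0.015] [-0.001, -0.0, -0.055]
202.0 [-0.124, 0.127, -0.015] [-0.001, -0.0, -0.063]
200.5 [-0.136, 0.143, -0.015] [-0.001, -0.0, -0.071]
199.0 [-0.147, 0.159, -0.015] [-0.001, -0.0, -0.08]
197.5 [-0.159, 0.175, -0.015] [-0.001, -0.0, -0.088]
```

Request:
jog_arm([
  {"turn": [0,0,0],"dp": [-0.013,0.014,-0.01],"claw": 0},
  {"turn": [0,0,-0.005],"dp": [-0.028,0.027,-0.01],"claw": 0},
  {"turn": [0,0,-0.013],"dp": [-0.043,0.04,-0.01],"claw": 0},
  {"turn": [0,0,-0.021],"dp": [-0.057,0.054,-0.01],"claw": 0},
  {"turn": [0,0,-0.03],"dp": [-0.071,0.068,-0.01],"claw": 0},
  {"turn": [0,0,-0.038],"dp": [-0.085,0.082,-0.01],"claw": 0},
  {"turn": [0,0,-0.046],"dp": [-0.098,0.097,-0.01],"claw": 0},
  {"turn": [0,0,-0.055],"dp": [-0.111,0.112,-0.01],"claw": 0},
  {"turn": [0,0,-0.063],"dp": [-0.124,0.127,-0.01],"claw": 0},
  {"turn": [0,0,-0.071],"dp": [-0.136,0.143,-0.01],"claw": 0},
  {"turn": [0,0,-0.08],"dp": [-0.147,0.159,-0.01],"claw": 0},
  {"turn": [0,0,-0.088],"dp": [-0.159,0.175,-0.01],"claw": 0},
])

```text
t: 9.47
ee_pos: [560.7, -154.6, 84.1]
orientation: [-1.568, -0.131, 0.128]
ft_force: [-0.0, -8.7, 2.2]
width: 0.5
```

```bash
python3 -c "
from h import *
st();
p=phi_now(ctrl.get_obs());arc(np.arange(np.round(p)-1.7,p-21,-1.7)[:12])"
```

```text
t 9.47 phi 199.18 cr 58.2 perp 17.1 Ft 8.20 Fr 2.86 Fz 2.22 z 84.1  rc 65.2 M [-1.33 -0.04  0.06]
197.3 [-0.012, 0.021, -0.014] [0.0, 0.001, -0.001]
195.6 [-0.024, 0.04, -0.014] [0.0, 0.001, -0.01]
193.9 [-0.036, 0.059, -0.014] [0.0, 0.001, -0.02]
192.2 [-0.047, 0.079, -0.014] [0.0, 0.001, -0.029]
190.5 [-0.058, 0.098, -0.014] [0.0, 0.001, -0.039]
188.8 [-0.067, 0.119, -0.014] [0.0, 0.001, -0.048]
187.1 [-0.077, 0.139, -0.014] [0.0, 0.001, -0.057]
185.4 [-0.085, 0.16, -0.014] [0.0, 0.001, -0.067]
183.7 [-0.093, 0.181, -0.014] [0.0, 0.001, -0.076]
182.0 [-0.101, 0.202, -0.014] [0.0, 0.001, -0.086]
180.3 [-0.107, 0.223, -0.014] [0.0, 0.001, -0.095]
178.6 [-0.114, 0.245, -0.014] [0.0, 0.001, -0.105]
```

Request:
jog_arm([
  {"turn": [0,0,0],"dp": [-0.012,0.021,-0.014],"claw": 0},
  {"turn": [0,0,-0.01],"dp": [-0.024,0.04,-0.014],"claw": 0},
  {"turn": [0,0,-0.02],"dp": [-0.036,0.059,-0.014],"claw": 0},
  {"turn": [0,0,-0.029],"dp": [-0.047,0.079,-0.014],"claw": 0},
  {"turn": [0,0,-0.039],"dp": [-0.058,0.098,-0.014],"claw": 0},
  {"turn": [0,0,-0.048],"dp": [-0.067,0.119,-0.014],"claw": 0},
  {"turn": [0,0,-0.057],"dp": [-0.077,0.139,-0.014],"claw": 0},
  {"turn": [0,0,-0.067],"dp": [-0.085,0.16,-0.014],"claw": 0},
  {"turn": [0,0,-0.076],"dp": [-0.093,0.181,-0.014],"claw": 0},
  {"turn": [0,0,-0.086],"dp": [-0.101,0.202,-0.014],"claw": 0},
  {"turn": [0,0,-0.095],"dp": [-0.107,0.223,-0.014],"claw": 0},
  {"turn": [0,0,-0.105],"dp": [-0.114,0.245,-0.014],"claw": 0},
])

```text
t: 10.47
ee_pos: [552.1, -136.3, 83.9]
orientation: [-1.57, 0.128, -0.134]
ft_force: [-0.7, -7.9, 3.7]
width: 0.6
```

```bash
python3 -c "
from h import *
st();
p=phi_now(ctrl.get_obs());arc(np.arange(np.round(p)-1.7,p-21,-1.7)[:12])"
```

```text
t 10.47 phi 179.87 cr 57.8 perp 17.1 Ft 7.87 Fr 0.70 Fz 3.69 z 83.9  rc 64.8 M [-1.25  0.26  0.04]
178.3 [-0.007, 0.02, -0.011] [0.001, 0.001, -0.001]
176.6 [-0.013, 0.042, -0.011] [0.001, 0.001, -0.01]
174.9 [-0.018, 0.064, -0.011] [0.001, 0.001, -0.02]
173.2 [-0.022, 0.086, -0.011] [0.001, 0.001, -0.029]
171.5 [-0.025, 0.108, -0.011] [0.001, 0.001, -0.039]
169.8 [-0.028, 0.13, -0.011] [0.001, 0.001, -0.048]
168.1 [-0.03, 0.152, -0.011] [0.001, 0.001, -0.058]
166.4 [-0.031, 0.175, -0.011] [0.001, 0.001, -0.067]
164.7 [-0.032, 0.197, -0.011] [0.001, 0.001, -0.077]
163.0 [-0.032, 0.22, -0.011] [0.001, 0.001, -0.086]
161.3 [-0.032, 0.242, -0.011] [0.001, 0.001, -0.095]
159.6 [-0.03, 0.265, -0.011] [0.001, 0.001, -0.105]
```

Request:
jog_arm([
  {"turn": [0,0,0],"dp": [-0.007,0.02,0.005],"claw": 0},
  {"turn": [0,0,-0.01],"dp": [-0.013,0.042,0.01],"claw": 0},
  {"turn": [0,0,-0.02],"dp": [-0.018,0.064,0.01],"claw": 0},
  {"turn": [0,0,-0.029],"dp": [-0.022,0.086,0.01],"claw": 0},
  {"turn": [0,0,-0.039],"dp": [-0.025,0.108,0.01],"claw": 0},
  {"turn": [0,0,-0.048],"dp": [-0.028,0.13,0.01],"claw": 0},
  {"turn": [0,0,-0.058],"dp": [-0.03,0.152,0.01],"claw": 0},
  {"turn": [0,0,-0.067],"dp": [-0.031,0.175,0.01],"claw": 0},
  {"turn": [0,0,-0.077],"dp": [-0.032,0.197,0.01],"claw": 0},
  {"turn": [0,0,-0.086],"dp": [-0.032,0.22,0.01],"claw": 0},
  {"turn": [0,0,-0.095],"dp": [-0.032,0.242,0.01],"claw": 0},
  {"turn": [0,0,-0.105],"dp": [-0.03,0.265,0.01],"claw": 0},
])

```text
t: 11.47
ee_pos: [549.5, -116.1, 84.7]
orientation: [-1.54, 0.387, -0.393]
ft_force: [-0.1, -6.6, -0.7]
width: 0.6
```

```bash
python3 -c "
from h import *
st();
p=phi_now(ctrl.get_obs());arc(np.arange(np.round(p)-1.7,p-21,-1.7)[:12])"
```

```text
t 11.47 phi 160.60 cr 58.1 perp 17.1 Ft 6.29 Fr -2.14 Fz -0.70 z 84.7  rc 65.1 M [-1.26  0.17  0.02]
159.3 [0.002, 0.017, -0.021] [0.002, 0.001, -0.001]
157.6 [0.004, 0.039, -0.021] [0.002, 0.001, -0.011]
155.9 [0.007, 0.061, -0.021] [0.002, 0.001, -0.02]
154.2 [0.01, 0.083, -0.021] [0.002, 0.001, -0.029]
152.5 [0.014, 0.105, -0.021] [0.002, 0.001, -0.039]
150.8 [0.019, 0.127, -0.021] [0.002, 0.001, -0.048]
149.1 [0.024, 0.149, -0.021] [0.002, 0.001, -0.058]
147.4 [0.03, 0.171, -0.021] [0.002, 0.0, -0.067]
145.7 [0.037, 0.192, -0.021] [0.002, 0.0, -0.077]
144.0 [0.044, 0.214, -0.021] [0.002, 0.0, -0.086]
142.3 [0.052, 0.235, -0.021] [0.002, 0.0, -0.096]
140.6 [0.06, 0.255, -0.021] [0.002, 0.0, -0.105]
```

Request:
jog_arm([
  {"turn": [0,0,0],"dp": [0.002,0.017,0],"claw": 0},
  {"turn": [0,0,-0.01],"dp": [0.004,0.039,0],"claw": 0},
  {"turn": [0,0,-0.02],"dp": [0.007,0.061,0],"claw": 0},
  {"turn": [0,0,-0.029],"dp": [0.01,0.083,0],"claw": 0},
  {"turn": [0,0,-0.039],"dp": [0.014,0.105,0],"claw": 0},
  {"turn": [0,0,-0.048],"dp": [0.019,0.127,0],"claw": 0},
  {"turn": [0,0,-0.058],"dp": [0.024,0.149,0],"claw": 0},
  {"turn": [0,0,-0.067],"dp": [0.03,0.171,0],"claw": 0},
  {"turn": [0,0,-0.077],"dp": [0.037,0.192,0],"claw": 0},
  {"turn": [0,0,-0.086],"dp": [0.044,0.214,0],"claw": 0},
  {"turn": [0,0,-0.096],"dp": [0.052,0.235,0],"claw": 0},
  {"turn": [0,0,-0.105],"dp": [0.06,0.255,0],"claw": 0},
])

```text
t: 12.47
ee_pos: [553.8, -96.8, 84.7]
orientation: [-1.479, 0.646, -0.65]
ft_force: [-1.2, -7.9, -1.3]
width: 0.5
```

```bash
python3 -c "
from h import *
st();
p=phi_now(ctrl.get_obs())
w,W=wcloud();save(w,'w6');np.save('/tmp/W6.npy',W);st()
c,a=fing(p,perp=27,cr=58);go([*c,84],a)"
```

```text
t 12.47 phi 141.78 cr 58.1 perp 17.1 Ft 6.97 Fr -3.90 Fz -1.28 z 84.7  rc 65.1 M [-1.42  0.35 -0.  ]
t 12.52 phi 141.49 cr 58.0 perp 17.1 Ft 5.59 Fr -3.19 Fz -1.08 z 84.7  rc 65.0 M [-1.17  0.29 -0.05]
t 12.52 pos [554.  -96.5  84.7] dp [-0.078 -0.101 -0.008] turn [ 0.0023 -0.0001  0.0075] F [-0.99 -6.36 -1.08] w 0.1 q6 0.65
```

View pics/w6.png

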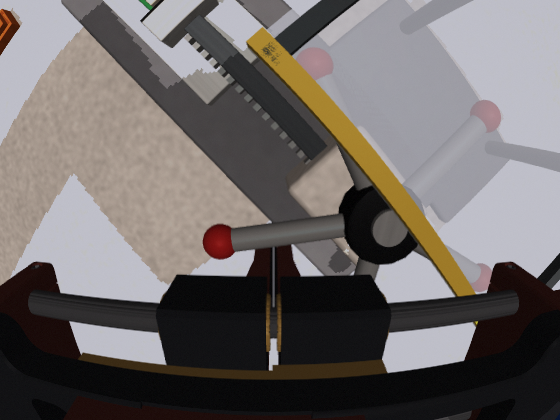

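Request:
jog_arm([
  {"turn": [0,0,0],"dp": [-0.04,-0.05,0],"claw": 0},
  {"turn": [0,0,0],"dp": [-0.08,-0.1,0],"claw": 0},
  {"turn": [0,0,0.03],"dp": [-0.08,-0.1,0.2],"claw": 0},
  {"turn": [0,0,0.06],"dp": [-0.08,-0.1,0.5],"claw": 0},
  {"turn": [0,0,0.1],"dp": [-0.05,-0.3,0.6],"claw": 0},
  {"turn": [0,0,0.14],"dp": [0,-0.5,0.6],"claw": 0},
  {"turn": [0,0,0.18],"dp": [0.1,-0.7,0.6],"claw": 0},
  {"turn": [0,0,0.22],"dp": [0.2,-0.9,0.6],"claw": 0},
  {"turn": [0,0,0.26],"dp": [0.27,-1.0,0.6],"claw": 0},
  {"turn": [0,0,0.3],"dp": [0.27,-1.0,0.6],"claw": 0},
  {"turn": [0,0,0.34],"dp": [0.27,-1.0,0.6],"claw": 0},
  {"turn": [0,0,0.38],"dp": [0.27,-1.0,0.6],"claw": 0},
])

```text
t: 13.52
ee_pos: [575.0, -176.9, 132.5]
orientation: [-1.556, -0.29, 0.281]
ft_force: [0.1, -0.1, -0.4]
width: 0.7
```

```bash
python3 -c "
from h import *
c,a=fing(213.5,perp=27,cr=58);go([*c,84.5],a)
w,W=wcloud();save(w,'w7');np.save('/tmp/W7.npy',W)
"
```

```text
t 13.52 pos [ 575.  -176.9  132.5] dp [ 0.019  0.038 -0.6  ] turn [0.0008 0.0019 0.0259] F [ 0.12 -0.15 -0.37] w 0.7 q6 -0.68
```

View pics/w7.png

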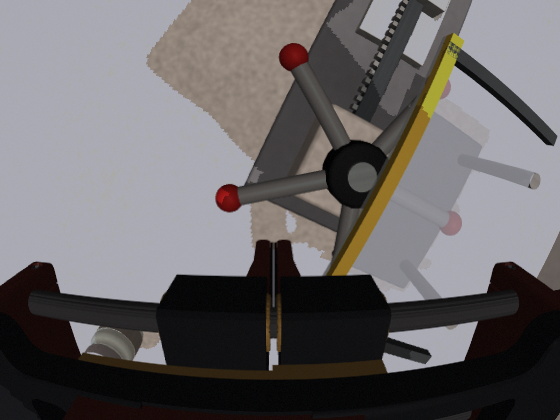

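```bash
python3 -c "
from h import *
W=np.load('/tmp/W7.npy');img=cv2.imread('pics/w7.png')
hsv=cv2.cvtColor(img,cv2.COLOR_BGR2HSV)
m=((hsv[...,0]<8)|(hsv[...,0]>172))&(hsv[...,1]>200)&(hsv[...,2]>80)
for nm,s in [('B',np.s_[180:220,210:245]),('A',np.s_[40:75,275:312])]:
    P=W[s][m[s]];P=P[(P[:,2]>90)&(P[:,2]<112)];r=cv2.minAreaRect(P[:,:2].astype(np.float32));d=np.array(r[0])-WC;print(nm,r[0],np.degrees(np.arctan2(d[1],d[0]))%360,np.hypot(*d))
st(213.5);c,a=fing(213.5,perp=25,cr=58);go([*c,84.5],a)
"
```

```text
B (540.0654907226562, -163.07992553710938) 212.04710927945794 82.50768126603559
A (547.53857421875, -66.47265625) 139.77681157642286 81.8056107996711
t 13.57 phi 213.50 cr 60.9 perp 28.6 Ft 0.67 Fr 0.22 Fz 0.14 z 132.5  rc 67.9 M [-0.13  0.01  0.01]
t 13.57 pos [ 574.9 -176.8  132.5] dp [ 0.006  0.058 -0.6  ] turn [0.0008 0.0019 0.0234] F [ 0.19 -0.68  0.14] w 0.8 q6 -0.69
```

Request:
jog_arm([
  {"turn": [0,0.002,0.02],"dp": [-0.01,0.04,-0.15],"claw": 0},
  {"turn": [0,0.002,0.02],"dp": [-0.01,0.05,-0.35],"claw": 0},
  {"turn": [0,0.002,0.02],"dp": [-0.01,0.05,-0.5],"claw": 0},
  {"turn": [0,0.002,0.02],"dp": [-0.01,0.05,-0.6],"claw": 0},
  {"turn": [0,0.002,0.02],"dp": [-0.01,0.05,-0.6],"claw": 0},
  {"turn": [0,0.002,0.02],"dp": [-0.01,0.05,-0.6],"claw": 0},
])

```text
t: 14.07
ee_pos: [573.8, -172.7, 84.1]
orientation: [-1.546, -0.339, 0.341]
ft_force: [0.8, -0.2, 0.4]
width: 0.6
```

```bash
python3 -c "
from h import *
st(212.5);arc([212.5],perp=19,z=84.5);arc([212.5,212,211,210,209,208,206.5,205,203.5],z=84.5)
"
```

```text
t 14.07 phi 212.50 cr 59.2 perp 25.6 Ft 0.56 Fr -0.54 Fz 0.43 z 84.1  rc 66.2 M [-0.01  0.01  0.02]
212.5 [-0.032, 0.078, 0.005] [0.001, -0.0, -0.002]
212.5 [-0.044, 0.098, 0.005] [0.001, -0.0, -0.002]
212 [-0.049, 0.103, 0.005] [0.001, -0.0, -0.005]
211 [-0.059, 0.111, 0.005] [0.001, -0.0, -0.01]
210 [-0.069, 0.12, 0.005] [0.001, -0.0, -0.016]
209 [-0.078, 0.13, 0.005] [0.001, -0.0, -0.021]
208 [-0.087, 0.139, 0.005] [0.001, -0.0, -0.027]
206.5 [-0.101, 0.153, 0.005] [0.001, -0.0, -0.035]
205 [-0.114, 0.168, 0.005] [0.001, -0.0, -0.044]
203.5 [-0.127, 0.183, 0.005] [0.001, -0.0, -0.052]
```

Request:
jog_arm([
  {"turn": [0,0,0],"dp": [-0.012,0.03,0],"claw": 0},
  {"turn": [0,0,0],"dp": [-0.022,0.055,0],"claw": 0},
  {"turn": [0,0,0],"dp": [-0.032,0.078,0],"claw": 0},
  {"turn": [0,0,0],"dp": [-0.038,0.088,0],"claw": 0},
  {"turn": [0,0,0],"dp": [-0.044,0.098,0],"claw": 0},
  {"turn": [0,0,-0.005],"dp": [-0.051,0.104,0],"claw": 0},
  {"turn": [0,0,-0.01],"dp": [-0.059,0.111,0],"claw": 0},
  {"turn": [0,0,-0.016],"dp": [-0.069,0.12,0],"claw": 0},
  {"turn": [0,0,-0.027],"dp": [-0.087,0.139,0],"claw": 0},
  {"turn": [0,0,-0.035],"dp": [-0.101,0.153,0],"claw": 0},
  {"turn": [0,0,-0.044],"dp": [-0.114,0.168,0],"claw": 0},
  {"turn": [0,0,-0.052],"dp": [-0.127,0.183,0],"claw": 0},
])

```text
t: 15.07
ee_pos: [564.7, -159.6, 84.7]
orientation: [-1.565, -0.211, 0.21]
ft_force: [1.1, -7.6, -0.2]
width: 0.6
```

```bash
python3 -c "
from h import *
st();
p=phi_now(ctrl.get_obs());arc(np.arange(np.round(p)-1.7,p-21,-1.7)[:12],z=84.5)"
```

```text
t 15.07 phi 205.25 cr 58.2 perp 17.1 Ft 7.38 Fr 2.22 Fz -0.19 z 84.7  rc 65.2 M [-1.33 -0.24  0.07]
203.3 [-0.015, 0.02, -0.003] [0.001, 0.0, -0.0]
201.6 [-0.029, 0.038, -0.003] [0.001, 0.0, -0.01]
199.9 [-0.042, 0.056, -0.003] [0.001, 0.0, -0.019]
198.2 [-0.055, 0.074, -0.003] [0.001, 0.0, -0.029]
196.5 [-0.068, 0.093, -0.003] [0.001, 0.0, -0.038]
194.8 [-0.08, 0.112, -0.003] [0.001, 0.0, -0.048]
193.1 [-0.091, 0.131, -0.003] [0.001, 0.0, -0.057]
191.4 [-0.102, 0.151, -0.003] [0.001, 0.0, -0.067]
189.7 [-0.112, 0.171, -0.003] [0.001, 0.0, -0.076]
188.0 [-0.122, 0.191, -0.003] [0.001, 0.0, -0.085]
186.3 [-0.131, 0.212, -0.003] [0.001, 0.0, -0.095]
184.6 [-0.139, 0.232, -0.003] [0.001, 0.0, -0.104]
```

Request:
jog_arm([
  {"turn": [0,0,0],"dp": [-0.015,0.02,0],"claw": 0},
  {"turn": [0,0,-0.01],"dp": [-0.029,0.038,0],"claw": 0},
  {"turn": [0,0,-0.019],"dp": [-0.042,0.056,0],"claw": 0},
  {"turn": [0,0,-0.029],"dp": [-0.055,0.074,0],"claw": 0},
  {"turn": [0,0,-0.038],"dp": [-0.068,0.093,0],"claw": 0},
  {"turn": [0,0,-0.048],"dp": [-0.08,0.112,0],"claw": 0},
  {"turn": [0,0,-0.057],"dp": [-0.091,0.131,0],"claw": 0},
  {"turn": [0,0,-0.067],"dp": [-0.102,0.151,0],"claw": 0},
  {"turn": [0,0,-0.076],"dp": [-0.112,0.171,0],"claw": 0},
  {"turn": [0,0,-0.085],"dp": [-0.122,0.191,0],"claw": 0},
  {"turn": [0,0,-0.095],"dp": [-0.131,0.212,0],"claw": 0},
  {"turn": [0,0,-0.104],"dp": [-0.139,0.232,0],"claw": 0},
])

```text
t: 16.07
ee_pos: [554.0, -142.2, 84.9]
orientation: [-1.577, 0.047, -0.048]
ft_force: [0.1, -7.0, -0.8]
width: 0.5
```

```bash
python3 -c "
from h import *
st();
p=phi_now(ctrl.get_obs());arc(np.arange(np.round(p)-1.2,p-21,-1.2)[:12],z=84.5)"
```

```text
t 16.07 phi 185.86 cr 58.1 perp 17.1 Ft 6.99 Fr 0.57 Fz -0.77 z 84.9  rc 65.1 M [-1.34 -0.05  0.06]
184.8 [-0.004, 0.013, -0.005] [0.002, 0.0, 0.001]
183.6 [-0.01, 0.028, -0.005] [0.002, 0.0, -0.005]
182.4 [-0.015, 0.043, -0.005] [0.002, 0.0, -0.012]
181.2 [-0.02, 0.058, -0.005] [0.002, 0.0, -0.019]
180.0 [-0.025, 0.073, -0.005] [0.002, 0.0, -0.025]
178.8 [-0.029, 0.088, -0.005] [0.002, 0.0, -0.032]
177.6 [-0.033, 0.103, -0.005] [0.002, 0.0, -0.039]
176.4 [-0.037, 0.119, -0.005] [0.002, 0.0, -0.045]
175.2 [-0.04, 0.134, -0.005] [0.002, 0.0, -0.052]
174.0 [-0.043, 0.15, -0.005] [0.002, 0.0, -0.059]
172.8 [-0.046, 0.165, -0.005] [0.002, 0.0, -0.065]
171.6 [-0.048, 0.181, -0.005] [0.002, 0.0, -0.072]
```

Request:
jog_arm([
  {"turn": [0,0,0],"dp": [-0.004,0.013,0],"claw": 0},
  {"turn": [0,0,-0.005],"dp": [-0.01,0.028,0],"claw": 0},
  {"turn": [0,0,-0.012],"dp": [-0.015,0.043,0],"claw": 0},
  {"turn": [0,0,-0.019],"dp": [-0.02,0.058,0],"claw": 0},
  {"turn": [0,0,-0.025],"dp": [-0.025,0.073,0],"claw": 0},
  {"turn": [0,0,-0.032],"dp": [-0.029,0.088,0],"claw": 0},
  {"turn": [0,0,-0.039],"dp": [-0.033,0.103,0],"claw": 0},
  {"turn": [0,0,-0.045],"dp": [-0.037,0.119,0],"claw": 0},
  {"turn": [0,0,-0.052],"dp": [-0.04,0.134,0],"claw": 0},
  {"turn": [0,0,-0.059],"dp": [-0.043,0.15,0],"claw": 0},
  {"turn": [0,0,-0.065],"dp": [-0.046,0.165,0],"claw": 0},
  {"turn": [0,0,-0.072],"dp": [-0.048,0.181,0],"claw": 0},
])

```text
t: 17.07
ee_pos: [550.2, -128.9, 85.0]
orientation: [-1.567, 0.225, -0.227]
ft_force: [-0.1, -6.8, -1.9]
width: 0.4
```

```bash
python3 -c "
from h import *
st();
p=phi_now(ctrl.get_obs());arc(np.arange(np.round(p)-1.2,p-21,-1.2)[:12],z=84.5)"
```

```text
t 17.07 phi 172.69 cr 58.0 perp 17.1 Ft 6.74 Fr -0.78 Fz -1.88 z 85.0  rc 65.0 M [-1.35  0.06  0.01]
171.8 [-0.001, 0.012, -0.006] [0.003, -0.0, 0.002]
170.6 [-0.003, 0.027, -0.006] [0.003, -0.0, -0.005]
169.4 [-0.005, 0.043, -0.006] [0.003, -0.0, -0.012]
168.2 [-0.007, 0.059, -0.006] [0.003, -0.0, -0.018]
167.0 [-0.008, 0.075, -0.006] [0.003, -0.0, -0.025]
165.8 [-0.008, 0.09, -0.006] [0.003, -0.0, -0.032]
164.6 [-0.009, 0.106, -0.006] [0.003, -0.0, -0.038]
163.4 [-0.009, 0.122, -0.006] [0.003, -0.0, -0.045]
162.2 [-0.009, 0.138, -0.006] [0.003, -0.0, -0.052]
161.0 [-0.008, 0.154, -0.006] [0.003, -0.0, -0.058]
159.8 [-0.007, 0.169, -0.006] [0.003, -0.0, -0.065]
158.6 [-0.006, 0.185, -0.006] [0.003, -0.0, -0.072]
```

Request:
jog_arm([
  {"turn": [0,0,0],"dp": [-0.001,0.012,-0.005],"claw": 0},
  {"turn": [0,0,-0.005],"dp": [-0.003,0.027,-0.005],"claw": 0},
  {"turn": [0,0,-0.012],"dp": [-0.005,0.043,-0.005],"claw": 0},
  {"turn": [0,0,-0.018],"dp": [-0.007,0.059,-0.005],"claw": 0},
  {"turn": [0,0,-0.025],"dp": [-0.008,0.075,-0.005],"claw": 0},
  {"turn": [0,0,-0.032],"dp": [-0.008,0.09,-0.005],"claw": 0},
  {"turn": [0,0,-0.038],"dp": [-0.009,0.106,-0.005],"claw": 0},
  {"turn": [0,0,-0.045],"dp": [-0.009,0.122,-0.005],"claw": 0},
  {"turn": [0,0,-0.052],"dp": [-0.009,0.138,-0.005],"claw": 0},
  {"turn": [0,0,-0.058],"dp": [-0.008,0.154,-0.005],"claw": 0},
])

```text
t: 17.9
ee_pos: [549.6, -117.7, 84.9]
orientation: [-1.548, 0.37, -0.371]
ft_force: [-1.3, -6.7, 1.2]
width: 0.3
```

```bash
python3 -c "
from h import *
st();
p=phi_now(ctrl.get_obs());arc(np.arange(np.round(p)-1,p-21,-1)[:12],z=84.5)"
```

```text
t 17.90 phi 162.03 cr 58.0 perp 17.1 Ft 6.76 Fr -0.80 Fz 1.22 z 84.9  rc 65.0 M [-1.29  0.28  0.07]
161.0 [0.0, 0.014, -0.005] [0.003, -0.0, 0.0]
160.0 [0.001, 0.027, -0.005] [0.003, -0.0, -0.005]
159.0 [0.002, 0.04, -0.005] [0.003, -0.001, -0.011]
158.0 [0.003, 0.053, -0.005] [0.003, -0.001, -0.017]
157.0 [0.004, 0.066, -0.005] [0.003, -0.001, -0.022]
156.0 [0.006, 0.079, -0.005] [0.003, -0.001, -0.028]
155.0 [0.008, 0.092, -0.005] [0.003, -0.001, -0.033]
154.0 [0.01, 0.105, -0.005] [0.003, -0.001, -0.039]
153.0 [0.012, 0.118, -0.005] [0.003, -0.001, -0.044]
152.0 [0.015, 0.131, -0.005] [0.003, -0.001, -0.05]
151.0 [0.018, 0.144, -0.005] [0.003, -0.001, -0.055]
150.0 [0.021, 0.157, -0.005] [0.003, -0.001, -0.061]
```

Request:
jog_arm([
  {"turn": [0,0,0],"dp": [0,0.014,0],"claw": 0},
  {"turn": [0,0,-0.005],"dp": [0.001,0.027,0],"claw": 0},
  {"turn": [0,0,-0.011],"dp": [0.002,0.04,0],"claw": 0},
  {"turn": [0,0,-0.017],"dp": [0.003,0.053,0],"claw": 0},
  {"turn": [0,0,-0.022],"dp": [0.004,0.066,0],"claw": 0},
  {"turn": [0,0,-0.028],"dp": [0.006,0.079,0],"claw": 0},
  {"turn": [0,0,-0.033],"dp": [0.008,0.092,0],"claw": 0},
])

```text
t: 18.48
ee_pos: [550.1, -111.4, 85.0]
orientation: [-1.534, 0.452, -0.453]
ft_force: [-0.6, -7.2, -1.3]
width: 0.5
```

```bash
python3 -c "
from h import *
st();
p=phi_now(ctrl.get_obs());arc(np.arange(np.round(p)-1,p-21,-1)[:8],z=84.5)"
```

```text
t 18.48 phi 156.06 cr 58.0 perp 17.1 Ft 6.83 Fr -2.36 Fz -1.33 z 85.0  rc 65.0 M [-1.29  0.22  0.02]
155.0 [0.002, 0.014, -0.006] [0.003, -0.001, 0.0]
154.0 [0.004, 0.027, -0.006] [0.003, -0.001, -0.005]
153.0 [0.006, 0.04, -0.006] [0.003, -0.001, -0.011]
152.0 [0.009, 0.053, -0.006] [0.003, -0.001, -0.017]
151.0 [0.011, 0.066, -0.006] [0.003, -0.001, -0.022]
150.0 [0.014, 0.079, -0.006] [0.003, -0.001, -0.028]
149.0 [0.018, 0.091, -0.006] [0.003, -0.001, -0.033]
148.0 [0.021, 0.104, -0.006] [0.003, -0.001, -0.039]
```

Request:
jog_arm([
  {"turn": [0,0,0],"dp": [0.002,0.014,-0.003],"claw": 0},
  {"turn": [0,0,-0.005],"dp": [0.004,0.027,-0.003],"claw": 0},
  {"turn": [0,0,-0.011],"dp": [0.006,0.04,-0.003],"claw": 0},
  {"turn": [0,0,-0.017],"dp": [0.009,0.053,-0.003],"claw": 0},
  {"turn": [0,0,-0.022],"dp": [0.011,0.066,-0.003],"claw": 0},
])

```text
t: 18.9
ee_pos: [550.8, -107.3, 84.9]
orientation: [-1.523, 0.507, -0.508]
ft_force: [-1.6, -8.1, 0.4]
width: 0.9
```

```bash
python3 -c "
from h import *
st();
p=phi_now(ctrl.get_obs());arc(np.arange(np.round(p)-1,p-21,-1)[:8],z=84.5)"
```

```text
t 18.90 phi 152.07 cr 58.0 perp 17.1 Ft 7.88 Fr -2.40 Fz 0.35 z 84.9  rc 65.0 M [-1.42  0.31 -0.01]
151.0 [0.002, 0.014, -0.005] [0.004, -0.001, 0.0]
150.0 [0.005, 0.027, -0.005] [0.004, -0.001, -0.005]
149.0 [0.009, 0.04, -0.005] [0.004, -0.001, -0.011]
148.0 [0.012, 0.052, -0.005] [0.004, -0.001, -0.016]
147.0 [0.016, 0.065, -0.005] [0.004, -0.001, -0.022]
146.0 [0.02, 0.078, -0.005] [0.004, -0.001, -0.027]
145.0 [0.024, 0.09, -0.005] [0.004, -0.001, -0.033]
144.0 [0.028, 0.103, -0.005] [0.004, -0.001, -0.039]
```

Request:
jog_arm([
  {"turn": [0,0,0],"dp": [0.002,0.014,-0.002],"claw": 0},
  {"turn": [0,0,-0.005],"dp": [0.005,0.027,-0.002],"claw": 0},
  {"turn": [0,0,-0.011],"dp": [0.009,0.04,-0.002],"claw": 0},
])

```text
t: 19.15
ee_pos: [551.2, -105.3, 84.9]
orientation: [-1.518, 0.535, -0.536]
ft_force: [-1.7, -8.5, 1.1]
width: 0.2
```

```bash
python3 -c "
from h import *
st();
p=phi_now(ctrl.get_obs());arc(np.arange(np.round(p)-1,p-21,-1)[:8],z=84.5)"
```

```text
t 19.15 phi 150.21 cr 58.0 perp 17.1 Ft 8.24 Fr -2.77 Fz 1.08 z 84.9  rc 65.0 M [-1.48  0.36  0.01]
149.0 [0.004, 0.015, -0.006] [0.004, -0.001, 0.001]
148.0 [0.007, 0.028, -0.006] [0.004, -0.001, -0.005]
147.0 [0.011, 0.041, -0.006] [0.004, -0.001, -0.011]
146.0 [0.015, 0.053, -0.006] [0.004, -0.001, -0.016]
145.0 [0.019, 0.066, -0.006] [0.004, -0.002, -0.022]
144.0 [0.023, 0.078, -0.006] [0.004, -0.002, -0.027]
143.0 [0.028, 0.091, -0.006] [0.004, -0.002, -0.033]
142.0 [0.032, 0.103, -0.006] [0.004, -0.002, -0.038]
```

Request:
jog_arm([
  {"turn": [0,0,0],"dp": [0.004,0.015,-0.002],"claw": 0},
  {"turn": [0,0,-0.005],"dp": [0.007,0.028,-0.002],"claw": 0},
  {"turn": [0,0,-0.011],"dp": [0.011,0.041,-0.002],"claw": 0},
  {"turn": [0,0,-0.016],"dp": [0.015,0.053,-0.002],"claw": 0},
])

```text
t: 19.48
ee_pos: [551.9, -102.4, 84.9]
orientation: [-1.51, 0.575, -0.575]
ft_force: [-2.7, -9.9, 0.1]
width: 0.5
```

```bash
python3 -c "
from h import *
st();
p=phi_now(ctrl.get_obs());arc(np.arange(np.round(p)-1,p-21,-1)[:8],z=84.5)"
```

```text
t 19.48 phi 147.39 cr 58.0 perp 17.1 Ft 9.83 Fr -3.05 Fz 0.14 z 84.9  rc 65.0 M [-1.62  0.55  0.04]
146.0 [0.006, 0.017, -0.005] [0.005, -0.002, 0.0]
145.0 [0.01, 0.03, -0.005] [0.005, -0.002, -0.005]
144.0 [0.014, 0.042, -0.005] [0.005, -0.002, -0.011]
143.0 [0.019, 0.055, -0.005] [0.005, -0.002, -0.016]
142.0 [0.023, 0.067, -0.005] [0.005, -0.002, -0.022]
141.0 [0.028, 0.079, -0.005] [0.005, -0.002, -0.028]
140.0 [0.034, 0.091, -0.005] [0.005, -0.002, -0.033]
139.0 [0.039, 0.103, -0.005] [0.005, -0.002, -0.039]
```

Request:
jog_arm([
  {"turn": [0,0,0],"dp": [0.006,0.017,-0.002],"claw": 0},
  {"turn": [0,0,-0.005],"dp": [0.01,0.03,-0.002],"claw": 0},
  {"turn": [0,0,-0.009],"dp": [0.012,0.037,-0.002],"claw": 0},
])

```text
t: 19.73
ee_pos: [552.4, -100.9, 85.0]
orientation: [-1.506, 0.598, -0.598]
ft_force: [-2.1, -9.8, 0.6]
width: 0.5
```

```bash
python3 -c "
from h import *
st();
p=phi_now(ctrl.get_obs());arc(np.arange(np.round(p)-1,p-21,-1)[:8],z=84.5)"
```

```text
t 19.73 phi 145.87 cr 58.0 perp 17.1 Ft 9.32 Fr -3.80 Fz 0.57 z 85.0  rc 65.0 M [-1.69  0.53 -0.03]
145.0 [0.004, 0.011, -0.006] [0.005, -0.002, 0.004]
144.0 [0.008, 0.023, -0.006] [0.005, -0.002, -0.002]
143.0 [0.013, 0.036, -0.006] [0.005, -0.002, -0.007]
142.0 [0.017, 0.048, -0.006] [0.005, -0.002, -0.013]
141.0 [0.022, 0.06, -0.006] [0.005, -0.002, -0.018]
140.0 [0.028, 0.072, -0.006] [0.005, -0.002, -0.024]
139.0 [0.033, 0.084, -0.006] [0.005, -0.002, -0.029]
138.0 [0.039, 0.096, -0.006] [0.005, -0.003, -0.035]
```

Request:
jog_arm([
  {"turn": [0,0,0],"dp": [0.004,0.011,-0.002],"claw": 0},
  {"turn": [0,0,-0.002],"dp": [0.008,0.023,-0.002],"claw": 0},
  {"turn": [0,0,-0.007],"dp": [0.013,0.036,-0.002],"claw": 0},
  {"turn": [0,0,-0.013],"dp": [0.017,0.048,-0.002],"claw": 0},
])

```text
t: 20.07
ee_pos: [553.1, -98.6, 85.0]
orientation: [-1.499, 0.631, -0.63]
ft_force: [-3.7, -11.0, 2.4]
width: 0.1
```

```bash
python3 -c "
from h import *
st();
p=phi_now(ctrl.get_obs());arc(np.arange(np.round(p)-1,p-21,-1)[:8],z=84.5)"
```

```text
t 20.07 phi 143.61 cr 58.1 perp 17.1 Ft 11.03 Fr -3.56 Fz 2.45 z 85.0  rc 65.1 M [-1.82  0.63  0.03]
143.0 [0.003, 0.007, -0.006] [0.006, -0.003, 0.006]
142.0 [0.008, 0.019, -0.006] [0.006, -0.003, 0.001]
141.0 [0.013, 0.032, -0.006] [0.006, -0.003, -0.005]
140.0 [0.018, 0.044, -0.006] [0.006, -0.003, -0.01]
139.0 [0.024, 0.056, -0.006] [0.006, -0.003, -0.016]
138.0 [0.029, 0.068, -0.006] [0.006, -0.003, -0.022]
137.0 [0.035, 0.08, -0.006] [0.006, -0.003, -0.027]
136.0 [0.041, 0.091, -0.006] [0.006, -0.003, -0.033]
```

Request:
jog_arm([
  {"turn": [0,0,0],"dp": [0.004,0.01,-0.002],"claw": 0},
  {"turn": [0,0,0],"dp": [0.008,0.02,-0.002],"claw": 0},
  {"turn": [0,0,-0.003],"dp": [0.012,0.03,-0.002],"claw": 0},
])

```text
t: 20.32
ee_pos: [553.5, -97.8, 85.0]
orientation: [-1.499, 0.639, -0.638]
ft_force: [-2.6, -10.8, 1.7]
width: 0.6
```

```bash
python3 -c "
from h import *
st();
p=phi_now(ctrl.get_obs());c,a=fing(p,perp=29,cr=58);go([*c,85],a);print(p)"
```

```text
t 20.32 phi 142.76 cr 58.0 perp 17.1 Ft 10.16 Fr -4.41 Fz 1.73 z 85.0  rc 65.0 M [-1.91  0.57  0.05]
t 20.32 pos [553.5 -97.8  85. ] dp [-0.09  -0.119 -0.   ] turn [ 0.0067 -0.0031  0.0079] F [ -2.64 -10.76   1.73] w 0.6 q6 0.65
142.762556150607
```

Request:
jog_arm([
  {"turn": [0,0,0],"dp": [-0.06,-0.08,0],"claw": 0},
  {"turn": [0,0,0],"dp": [-0.09,-0.12,0],"claw": 0},
  {"turn": [0,0,0],"dp": [-0.09,-0.12,0.1],"claw": 0},
  {"turn": [0,0,0],"dp": [-0.09,-0.12,0.4],"claw": 0},
  {"turn": [0,0,0],"dp": [-0.3,-0.12,0.8],"claw": 0},
  {"turn": [0,0,0],"dp": [-0.6,-0.12,1.0],"claw": 0},
  {"turn": [0,0,0],"dp": [-0.8,-0.12,1.0],"claw": 0},
  {"turn": [0,0,0],"dp": [-0.8,-0.12,1.0],"claw": 0},
  {"turn": [0,0,0],"dp": [-0.8,-0.12,1.0],"claw": 0},
])

```text
t: 21.07
ee_pos: [489.5, -107.3, 165.8]
orientation: [-1.498, 0.639, -0.639]
ft_force: [0.0, -0.0, -0.3]
width: 0.4
```

```bash
python3 - <<'E'
from h import *
st(142.7)
for n in ['top','scene']:
    im=ctrl.get_image(n);W=cloud(im)
    if n=='top':
        s=im['img'][100:200,200:370];cv2.imwrite('pics/t9.png',cv2.resize(s,None,fx=4.6,fy=4.6,interpolation=cv2.INTER_CUBIC)[:,:,::-1])
        C=toclamp(W);m=(abs(C[...,0])<12)&(C[...,1]>50)&(C[...,1]<165)
        for a in range(60,164,4):
            k=m&(C[...,1]>=a)&(C[...,1]<a+4)
            if k.sum():print(a,k.sum(),round(float(np.median(C[...,2][k])),1))
    else:
        s=im['img'][160:315,160:300]; cv2.imwrite('pics/s9.png',cv2.resize(s,None,fx=3.8,fy=3.8,interpolation=cv2.INTER_CUBIC)[:,:,::-1])
E
```

```text
t 21.07 phi 142.70 cr 103.1 perp 63.5 Ft 0.00 Fr -0.00 Fz -0.33 z 165.8  rc 110.1 M [-0.04  0.07 -0.04]
60 14 41.8
64 10 40.0
68 14 41.2
72 12 43.2
76 12 42.3
80 17 40.3
84 12 54.3
88 14 54.2
92 11 54.7
96 14 54.0
100 10 54.4
104 10 51.6
108 16 49.2
112 14 51.3
116 13 51.5
120 12 52.2
124 12 50.5
128 12 51.2
132 14 50.9
136 13 51.0
140 10 48.4
144 17 51.7
148 13 54.5
152 13 53.8
156 13 55.2
160 14 53.2
```

View pics/t9.png

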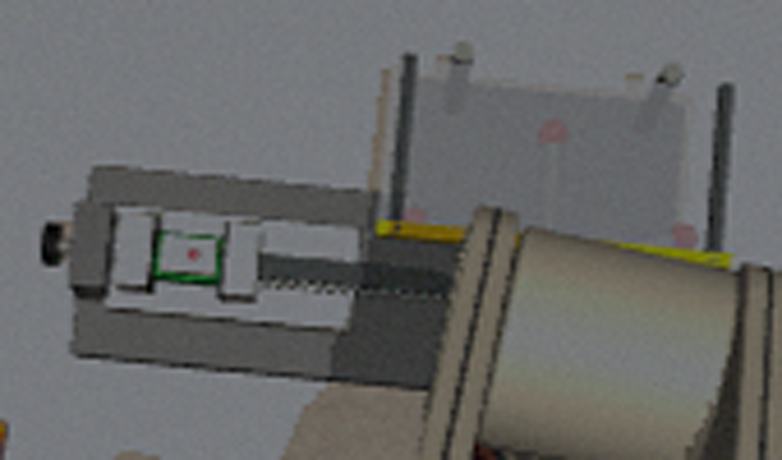

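View pics/s9.png

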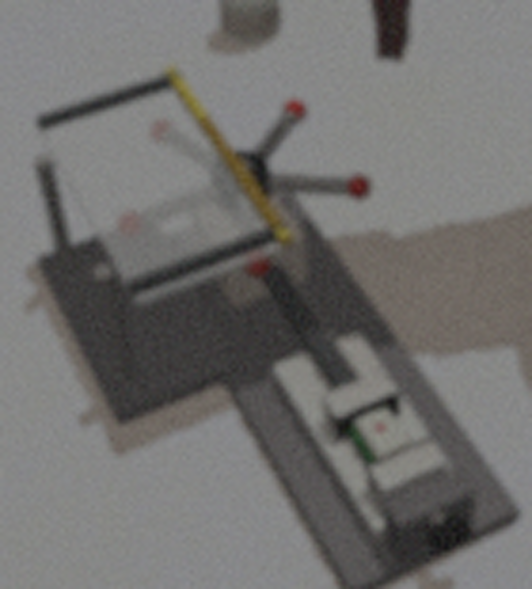

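```bash
python3 -c "
from h import *
print(np.abs(ctrl.get_obs()['qvel']).max());print(ctrl.close_job())"
```

```text
0.014029854700705955
the job is handed in; nothing more can be done
None
```

The green block is set on the clamp bed and clamped, and I handed the job in at about 21 s of the 72 s allowed. No verdict was reported.

**Placing:** I gripped the block across its width and set it flat on the bed, about centred and square to the jaws. The wrist picture after letting go showed its top 22 mm above the bed, with about 14 mm free at each end.

**Winding:** I turned the wheel in two spoke pushes, about 2.5 rad in total. It ran free at about 7–8 N at 65 mm radius, and the jaw bit at about 2.36 rad. I stopped at about 10–11 N. The wrist moment had then reached about 1.49 times its free-running value, which I estimate as 17–18 N of clamping force. The highest wheel push I read was under 12 N, but force was only read at the end of each move.

**Last checks:**
- The top and scene pictures show the block flat and square, touching both jaws, and the gripper well clear with no force on it.
- The jar and the other two blocks were never approached, but I did not measure them again at the end.
- The clamping force is worked out from moment and wheel angle (good to about ±3 N), not measured directly.
- Single force readings scattered by up to about 1 N, so I relied on the steadier wrist moment.
- Touch and camera wheel angles differed by about 1.5°.

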